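Tip butter spreaders out of a flip-flap caddy

ROBOT

A 6-joint arm with a two-finger parallel gripper is mounted at the origin on the work surface. World frame = base frame: x ahead of the robot, y to its left, z up, the work surface at z = 0. Lengths are in m, angles in rad, forces in N, time in s.
With the tool pointing down it reaches from about 0.25 to 0.725 m from the base axis. Payload 4 kg.
Tool frame: the origin (TCP) lies midway between the tips of the shut fingers; the grasp point (between the pads) lies 19 mm behind it; z points along the fingers, x is the direction in which the jaws open and shut, and the axes are right-handed (so a half turn about z gives the same grasp; the last joint's range is limited). The gripper opens to 85 mm and grips with 20 to 120 N. Pads are 22 mm wide; open, the fingers measure 114 mm over their backs; the gripper's body (76 mm by 85 mm) begins 54 mm behind the grasp point. The pads swing forward as they close: fully open they stand 13 mm farther back than shut.
Start: joints at [-1.111, 0.241, 0.005, 1.335, 0, 1.571], TCP at [0.222, -0.448, 0.198] pointing down, gripper open.
Joint ranges: [-2.72, 2.72], [-1.05, 1.87], [-1.09, 1.28], [-1.99, 2.15], [-1.42, 1.44], [-3.14, 3.14]. Speed limits (rad/s): [2.79, 2.79, 3.14, 3.14, 3.14, 3.14].

INTERFACE

Orientations are given as a 3x3 rotation matrix whose columns are the frame's x, y, z axes.
In Python, from cell import bot, grab_frame, camera_model gives the robot as it stands. The module is installed in compiled form; this text tells all that it offers.
- The arm moves only by the shell command python3 -m inch 'ROWS' [FORCE]. ROWS is JSON, a list of rows, each an object of numbers: "tx", "ty", "tz": the shift along the tool's x, y, z in m; "roll": the turn about the tool's z in degrees; "grip": the opening in per cent of the stroke, from 0 (shut) to 100 (fully open). In form: [{"tx": .., "ty": .., "tz": .., "roll": .., "grip": ..}, ...]. A call has 1 to 10 rows; each row is the pose to reach, as a shift and turn from the pose commanded when the call began, along the tool's axes at that moment; what a row does not reach only later rows make up. A row lasts 1/10 s, in which the tool goes at most 50 mm and 8.59 degrees, less where a joint would pass 70% of its speed; a pose out of reach is approached as far as the arm can. A call with a gripper value outside its range is refused whole. The fingers move at their own pace and stop on an object; FORCE is the grip in N (left out, the last holds). Time passes only in rows, so rows that repeat a pose let the fingers close. It gives the time, the measured TCP pose, the force and the opening at its end, in the units of the state.
- bot.read_state(): the state, without advancing time (a new reading comes with each control period).
- grab_frame(name): name is "side" or "top"; returns the picture (400x640x3 uint8, red, green, blue); there is no depth.
- camera_model(name): a dict with "fov_y" (degrees; the focal length in pixels is half the picture's height over the tangent of half this angle, whatever the lens; pixels are square), "cx", "cy" (the principal point, pixels), "R" (3x3) and "t" (3): a world point X has camera coordinates R X + t. Camera axes: x right, y down, z forward; pixel columns grow to the right and rows downward; lengths in m; the calibration is good to about 2 mm. A picture is of the moment at which its call begins. camera_model takes no time and is no camera call.
- bot.finish_job(): hands the job in, once; it reports no verdict.
The state is a dict: "time": time; "joint_pos": joint angles; "qd": joint speeds; "effort": joint torques, N m; "tool_pos": TCP position; "tcp_rot": TCP orientation; "contact_force": force on the tool from outside, world axes, zero at the start; "torque": the same for the moment, N m; "finger_gap": opening from 0.0 (shut) to 1.0 (fully open).
Only numpy, scipy, OpenCV 4.12 (cv2) and the standard library are available. Lean on these libraries where they do the work, as an engineer would, in place of code of your own. Each camera call takes 0.05 s, during which the arm holds its last target.

TASK

Refill the serving pan for the pancake breakfast: hold the caddy by its raked handle with the lever squeezed home (that frees the flap), tip it mouth-down low over the steel pan just far enough that the flap swings open and all four wooden spreaders slide into the pan - never steeper than 60 degrees. Then set the caddy gently back upright on its black mat, let go so that the flap is locked shut, and leave the bottle, the cup and the jar where they are.

Things in the scene. Friction and masses are not known exactly. Their poses are not given: they have to be found in the camera images.
- caddy_grip (a point): Point to grasp: middle of the squeezed handle; 6 mm behind (+x) the box's centre, 121 mm above its underside. Same axes as caddy_mid. Handle 44 mm wide (y), reaching 27 mm past this point: a fixed black grip behind, the grey squeeze lever in front (mouth side), each 14 mm thick. Pinch front against back, along (0.91, 0, -0.42) in caddy axes: 40 mm across when free, 30 mm squeezed.
- caddy_mid (a point): Centre of the box of the caddy, 31 mm above its underside. Loose steel box 150 mm long (its x), 124 wide (y), 62 high (z), walls 4 mm, clear roof, about 0.55 kg loaded. Attitude = caddy axes: the mouth with its grey flap is the -x end, z up. The plastic handle on the roof leans 25 degrees back (top towards +x, away from the mouth), along (0.42, 0, 0.91) in caddy axes.
- caddy_lip (a point): Middle of the lower edge of the caddy's mouth, over which the spreaders slide out: 80 mm in front (-x) of the box's centre, 4 mm above its underside; in caddy axes 86 mm in front of and 117 mm below caddy_grip. Same axes as caddy_mid.
- flap (a joint): Angle of the flap (118 mm wide, 56 high) hinged on the top edge of the mouth; 0 = shut, grows as its lower edge swings out (rad). It hangs by its weight, so it opens by about as much as the caddy is tipped. With the lever free a spring arm on its tongue locks it shut (and pushes it shut if it stood open); with the lever home it is free up to about 1 rad.
- squeeze (a joint): Angle of the squeeze lever: 0 = free, splayed 11 degrees forward by its spring; 0.20 rad = squeezed home against the fixed grip, which takes 8 N at caddy_grip. A grip of 25 to 50 N holds lever and caddy firmly. Springs back when let go.
- spreader1_mid (a point): Centre of a wooden butter spreader, 95 mm long (x), 24 mm wide at the blade (+x end), 16 at the handle, 8 mm thick (z), 20 g. All four start side by side on the caddy's floor, lengthwise along the caddy. How steep the caddy must be before they slide differs from day to day: about 22 to 40 degrees.
- spreader2_mid (a point): Second spreader, same shape.
- spreader3_mid (a point): Third spreader, same shape.
- spreader4_mid (a point): Fourth spreader, same shape.
- pan: Open steel serving pan, 220 mm (x) by 200 mm (y), 45 mm high, walls and floor 4 mm; it stands firm on the counter. Origin: centre of its underside.
- mat: Black rubber mat that the caddy stands on, 220 mm (x) by 190 mm (y), 4 mm thick, fixed. Origin: centre of its underside, on the counter.
- oil: Amber oil bottle, 72 mm across, 200 mm high. Bystander. Origin: centre of its underside.
- cup: Paper cup, 80 mm across the rim, 100 mm high. Bystander. Origin: centre of its underside.
- jar: Closed amber syrup jar, 76 mm across, 110 mm high. Bystander. Origin: centre of its underside.
Things that resemble listed ones, but are neither listed nor needed, are in the scene too. There is more than one size of the part that bears caddy_grip; the job needs the largest.

How it is judged:
On the way, in this order (a step that is already met when the one before it is completed fails the run):
1. the caddy is held with its lever squeezed, tipped over the pan, and its flap has swung open (value of joint squeeze above 0.13 rad and angle between caddy_mid's own z axis and vertical above 0.3 rad and value of joint flap above 0.25 rad and horizontal distance between caddy_lip and pan below 0.15 m), for 0.02 s.
2. all four spreaders have slid into the pan (x of spreader1_mid in the frame of pan between -0.11 and 0.11 m and y of spreader1_mid in the frame of pan between -0.1 and 0.1 m and z of each of spreader1_mid, spreader2_mid, spreader3_mid, spreader4_mid in the frame of pan below 0.055 m and x of spreader2_mid in the frame of pan between -0.11 and 0.11 m and y of spreader2_mid in the frame of pan between -0.1 and 0.1 m and x of spreader3_mid in the frame of pan between -0.11 and 0.11 m and y of spreader3_mid in the frame of pan between -0.1 and 0.1 m and x of spreader4_mid in the frame of pan between -0.11 and 0.11 m and y of spreader4_mid in the frame of pan between -0.1 and 0.1 m), for 0.2 s.
At the end, for the whole second after the job is handed in: all four spreaders lie in the pan (centres inside its walls and less than 55 mm above its underside); the caddy stands at rest, upright within 0.06 rad, on its mat (centres within 50 mm, not propped up), its lever free (under 0.05 rad) and its flap shut (under 0.12 rad) (all of step 2 and horizontal distance between caddy_mid and mat below 0.05 m and height (world z) of caddy_mid below 0.04 m and angle between caddy_mid's own z axis and vertical below 0.06 rad and value of joint flap below 0.12 rad and value of joint squeeze below 0.05 rad and linear speed of caddy below 0.02 m/s); the robot touches nothing.
It fails at once if the caddy is tipped more than 65 degrees (angle between caddy_mid's own z axis and vertical above 1.135 rad).
It fails at once if the caddy is banged down on the mat (over 60 N) (contact force between caddy and mat above 60 N).
It fails at once if a spreader is thrown or dropped from a height (faster than 2 m/s) (linear speed of any of spreader1, spreader2, spreader3, spreader4 above 2 m/s).
It fails at once if the bottle, cup or jar is pushed away (over 30 mm) (distance of any of oil, cup, jar from where it was at the start of the episode above 0.03 m).
It also fails if it takes over 51 s, if anything falls off the work surface, if the arm or the gripper's body presses on something with over 40 N, if the wrist force passes 120 N, or if a joint passes its speed limit or range.

## Working session

There is one attempt and no reset: what is moved stays moved. The work goes in short steps, Python scripts to look and compute and a shell command to move; the robot and the scene stay as the last step left them, time stands still between calls to the robot, and variables do not carry over. Pictures are saved under pics/ and viewed, and the job is handed in when it is done.

```bash
mkdir -p pics; ls
python3 - <<'E'
from cell import bot, grab_frame, camera_model
import cv2, numpy as np
s=bot.read_state()
for k,v in s.items(): print(k,np.round(v,3).tolist())
for n in("side","top"):
    m=camera_model(n); print(n,m)
    cv2.imwrite(f"pics/{n}0.png",grab_frame(n)[:,:,::-1])
E
```

```text
pics
time 0.0
joint_pos [-1.111, 0.241, 0.004, 1.335, 0.0, 1.571]
qd [0.0, -0.002, -0.001, -0.0, 0.001, 0.001]
effort [0.001, -37.232, 25.241, 0.017, 0.0, -0.0]
tool_pos [0.222, -0.447, 0.197]
tcp_rot [[0.444, -0.896, -0.001], [-0.896, -0.444, 0.002], [-0.002, -0.0, -1.0]]
contact_force [0.122, -0.434, -0.689]
torque [-0.049, 0.029, -0.027]
finger_gap 1.001
side {'fov_y': 57.426146065069844, 'cx': 315.59960424568544, 'cy': 194.80753239047982, 'R': array([[-0.96306458, -0.26860005,  0.01899009],
       [-0.18033701,  0.59100981, -0.78624803],
       [ 0.19996294, -0.76063225, -0.61761915]]), 't': array([0.53898657, 0.19293841, 0.97272716])}
top {'fov_y': 46.84200755362298, 'cx': 324.1081885488004, 'cy': 198.0310333121821, 'R': array([[-1.08868874e-02, -9.99940497e-01,  6.91278526e-04],
       [-9.81774612e-01,  1.05579240e-02, -1.89755480e-01],
       [ 1.89736891e-01, -2.74452626e-03, -9.81831136e-01]]), 't': array([-0.00227133,  0.55046111,  1.25836711])}
```

View pics/side0.png

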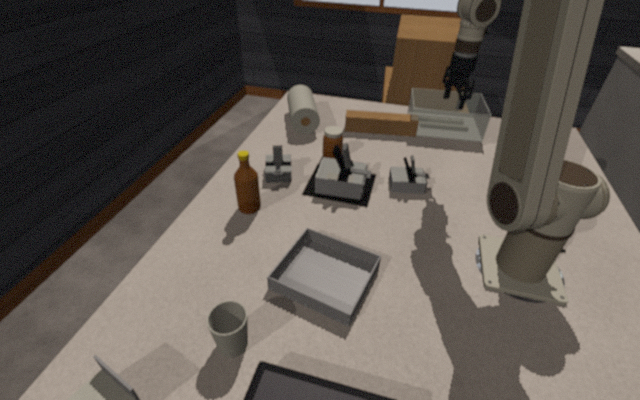

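View pics/top0.png

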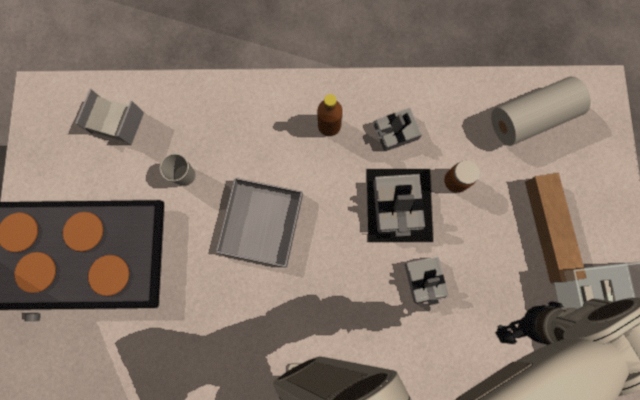

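Candidates for the caddy, as top-view pixels: (400,203) on the black mat, (395,128) and (427,280), both smaller. There is also a box at (110,118). The largest is the one on the mat, so I'll check that in a close crop.

Run:
```python
import cv2
a=cv2.imread("pics/top0.png")[100:310,345:485]; b=cv2.imread("pics/side0.png")[125:215,230:440]
cv2.imwrite("pics/top0c.png",cv2.convertScaleAbs(cv2.resize(a,None,fx=2.8,fy=2.8,interpolation=cv2.INTER_CUBIC),alpha=1.6)); cv2.imwrite("pics/side0c.png",cv2.convertScaleAbs(cv2.resize(b,None,fx=3.8,fy=3.8,interpolation=cv2.INTER_CUBIC),alpha=1.6))
```

```text
(no output)
```

View pics/top0c.png

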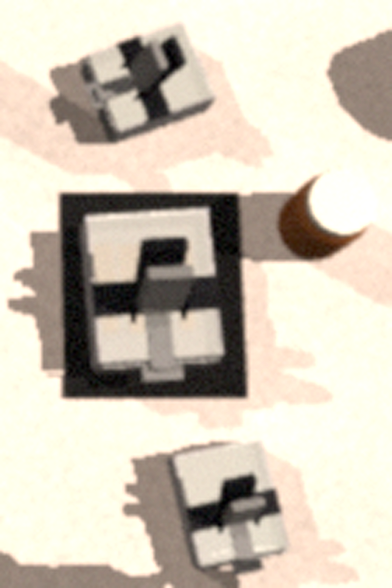

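View pics/side0c.png

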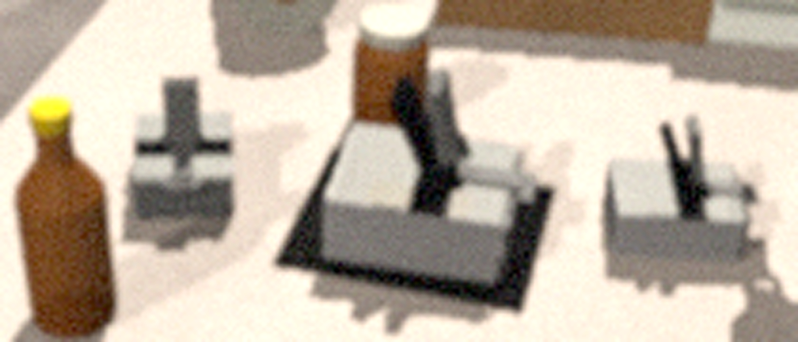

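The crop confirms it. The large caddy stands on the black mat at top (400,203), with its mouth towards image-bottom (-x world) and its handle leaning to +x. The two small ones, at (395,128) and (427,280), are decoys. Next I'll measure the positions.

```bash
cat > h.py <<'E'
import numpy as np, cv2
from cell import bot, grab_frame, camera_model
def cam(n):
    m=camera_model(n); f=200/np.tan(np.radians(m["fov_y"]/2)); return f,m["cx"],m["cy"],np.array(m["R"]),np.array(m["t"])
def ray(n,u,v):
    f,cx,cy,R,t=cam(n); d=R.T@np.array([(u-cx)/f,(v-cy)/f,1]); return -R.T@t,d
def onplane(n,u,v,z):
    o,d=ray(n,u,v); return o+d*(z-o[2])/d[2]
def proj(n,X):
    f,cx,cy,R,t=cam(n); c=R@np.array(X)+t; return f*c[0]/c[2]+cx,f*c[1]/c[2]+cy
def tri(a,b):
    A=[];B=[]
    for n,u,v in(a,b):
        o,d=ray(n,u,v); d/=np.linalg.norm(d); P=np.eye(3)-np.outer(d,d); A.append(P);B.append(P@o)
    return np.linalg.lstsq(np.vstack(A),np.hstack(B),rcond=None)[0]
def snap(name):
    for n in("side","top"): cv2.imwrite(f"pics/{n}{name}.png",grab_frame(n)[:,:,::-1])
def show():
    s=bot.read_state()
    print(round(s["time"],2),"q",np.round(s["joint_pos"],3).tolist(),"p",np.round(s["tool_pos"],4).tolist(),"gap",round(s["finger_gap"],3),"F",np.round(s["contact_force"],1).tolist()); print(np.round(s["tcp_rot"],3).tolist())
E
python3 - <<'E'
from h import *
for n in("side","top"): print(n,"cam",(-cam(n)[3].T@cam(n)[4]).round(3))
im=cv2.imread("pics/top0.png"); hsv=cv2.cvtColor(im,cv2.COLOR_BGR2HSV)
mk=(hsv[...,2]<35).astype(np.uint8); mk[:, :355]=0; mk[:,445:]=0; mk[:160]=0;mk[250:]=0
c=max(cv2.findContours(mk,0,1)[0],key=cv2.contourArea); r=cv2.minAreaRect(c); print("mat px",r)
b=cv2.boxPoints(r); P=np.array([onplane("top",*p,.004) for p in b]); print(P.round(3), P.mean(0).round(4))
# crop: scale 2.8 off (345,100): caddy roof corners
for nm,u,v in [("roofFL(rear-left)",84,215),("rear-right",210,208),("front-right",222,362),("front-left",98,368)]:
    print(nm,onplane("top",345+u/2.8,100+v/2.8,.066).round(4))
for nm,u,v in [("pan bl",235,181),("pan br",301,194),("pan fr",287,266),("pan fl",215,252)]:
    print(nm,onplane("top",u,v,.045).round(4))
for nm,u,v,z in [("jar lid",462,170,.11),("cup rim",175,166,.1),("oilcap",330,100,.2)]:
    print(nm,onplane("top",u,v,z).round(3))
E
python3 - <<'E'
import cv2
a=cv2.imread("pics/top0.png")[165:285,200:320]
cv2.imwrite("pics/top0p.png",cv2.convertScaleAbs(cv2.resize(a,None,fx=4,fy=4,interpolation=cv2.INTER_CUBIC),alpha=1.6))
E
```

```text
side cam [0.359 0.771 0.742]
top cam [ 0.302 -0.005  1.34 ]
mat px ((399.0, 205.0), (70.0, 64.0), 90.0)
[[ 0.644 -0.137  0.004]
 [ 0.642 -0.328  0.004]
 [ 0.433 -0.317  0.004]
 [ 0.435 -0.131  0.004]] [ 0.5381 -0.2283  0.004 ]
roofFL(rear-left) [ 0.6076 -0.1532  0.066 ]
rear-right [ 0.6136 -0.2812  0.066 ]
front-right [ 0.4565 -0.2851  0.066 ]
front-left [ 0.4519 -0.1621  0.066 ]
pan bl [0.6045 0.2475 0.045 ]
pan br [0.5644 0.0577 0.045 ]
pan fr [0.3607 0.0969 0.045 ]
pan fl [0.4017 0.2981 0.045 ]
jar lid [ 0.614 -0.388  0.11 ]
cup rim [0.636 0.404 0.1  ]
oilcap [ 0.784 -0.026  0.2  ]
```

View pics/top0p.png

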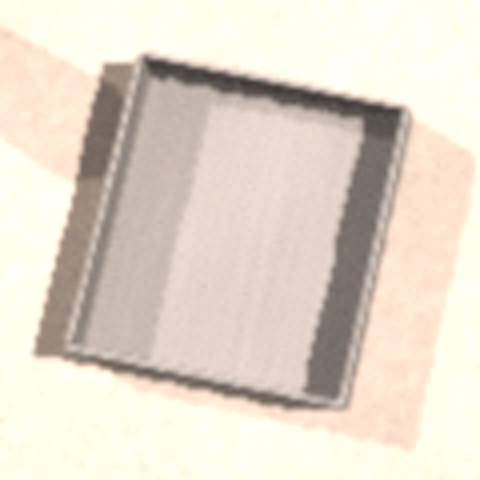

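Caddy centre ≈ (0.532,-0.220) with yaw about 2.4°, and pan ≈ (0.483,0.175) with yaw about -12°. The moves only offer roll about the tool's axis, so I first need to know how the arm behaves at the edge of its reach, in free space.

```bash
python3 -m inch '[{"tx":0.04,"tz":-0.05},{"tx":0.09,"tz":-0.08},{"tx":0.14,"tz":-0.1},{"tx":0.19,"tz":-0.1},{"tx":0.24,"tz":-0.1},{"tx":0.29,"tz":-0.1},{"tx":0.34,"tz":-0.1},{"tx":0.38,"tz":-0.1}]'; python3 -c "
from h import *; show()"
```

```text
0.1 q [-1.111, 0.241, 0.004, 1.335, -0.0, 1.571] p [0.2216, -0.4475, 0.197] gap 1.001 F [-0.6, 0.1, -0.4]
[[0.444, -0.896, -0.001], [-0.896, -0.444, 0.002], [-0.002, 0.0, -1.0]]$[0]: bad value
```

```bash
python3 -m inch '[{"tx":0.03,"ty":0,"tz":-0.04,"roll":0,"grip":100},{"tx":0.06,"ty":0,"tz":-0.08,"roll":0,"grip":100},{"tx":0.10,"ty":0,"tz":-0.1,"roll":0,"grip":100},{"tx":0.15,"ty":0,"tz":-0.1,"roll":0,"grip":100},{"tx":0.2,"ty":0,"tz":-0.1,"roll":0,"grip":100},{"tx":0.25,"ty":0,"tz":-0.1,"roll":0,"grip":100},{"tx":0.3,"ty":0,"tz":-0.1,"roll":0,"grip":100},{"tx":0.34,"ty":0,"tz":-0.1,"roll":0,"grip":100}]'; python3 -c "
from h import *; show()"
```

```text
time: 0.9
tool_pos: [0.312, -0.6301, 0.3162]
tcp_rot: [[0.444, -0.896, -0.005], [-0.896, -0.444, 0.01], [-0.011, -0.0, -1.0]]
contact_force: [-0.2, 0.2, 1.0]
finger_gap: 1.002
0.9 q [-1.111, 0.809, 1.246, 2.02, 0.0, 1.571] p [0.312, -0.6301, 0.3162] gap 1.002 F [-0.2, 0.2, 1.0]
[[0.444, -0.896, -0.005], [-0.896, -0.444, 0.01], [-0.011, -0.0, -1.0]]
```

```bash
python3 -m inch '[{"tx":0.03,"ty":0,"tz":0,"roll":0,"grip":100},{"tx":0.07,"ty":0,"tz":0,"roll":0,"grip":100},{"tx":0.1,"ty":0,"tz":0,"roll":0,"grip":100},{"tx":0.12,"ty":0,"tz":0,"roll":0,"grip":100}]'; python3 -c "
from h import *; show()"
```

```text
time: 1.3
tool_pos: [0.3295, -0.6654, 0.2929]
tcp_rot: [[0.443, -0.896, 0.016], [-0.896, -0.444, -0.033], [0.037, -0.0, -0.999]]
contact_force: [0.3, 0.5, -0.9]
finger_gap: 1.004
1.3 q [-1.111, 0.854, 1.273, 1.952, 0.0, 1.571] p [0.3295, -0.6654, 0.2929] gap 1.004 F [0.3, 0.5, -0.9]
[[0.443, -0.896, 0.016], [-0.896, -0.444, -0.033], [0.037, -0.0, -0.999]]
```

```bash
python3 -m inch '[{"tx":0.05,"ty":0,"tz":0,"roll":0,"grip":100},{"tx":0.1,"ty":0,"tz":0,"roll":0,"grip":100},{"tx":0.15,"ty":0,"tz":0,"roll":0,"grip":100},{"tx":0.2,"ty":0,"tz":0,"roll":0,"grip":100},{"tx":0.25,"ty":0,"tz":0,"roll":0,"grip":100},{"tx":0.3,"ty":0,"tz":0,"roll":0,"grip":100}]'; python3 -c "
from h import *; show()"; python3 -m inch '[{"tx":-0.05,"ty":0,"tz":0,"roll":0,"grip":100},{"tx":-0.1,"ty":0,"tz":0,"roll":0,"grip":100},{"tx":-0.1,"ty":0,"tz":0,"roll":0,"grip":100}]'; python3 -c "
from h import *; show()"
```

```text
time: 1.9
tool_pos: [0.3583, -0.7235, 0.2247]
tcp_rot: [[0.442, -0.896, 0.039], [-0.893, -0.444, -0.079], [0.088, 0.0, -0.996]]
contact_force: [0.1, -0.7, -0.1]
finger_gap: 1.0
1.9 q [-1.111, 0.948, 1.275, 1.809, -0.0, 1.571] p [0.3583, -0.7235, 0.2247] gap 1.0 F [0.1, -0.7, -0.1]
[[0.442, -0.896, 0.039], [-0.893, -0.444, -0.079], [0.088, 0.0, -0.996]]
time: 2.2
tool_pos: [0.3163, -0.6387, 0.2154]
tcp_rot: [[0.442, -0.896, 0.039], [-0.893, -0.444, -0.079], [0.088, -0.0, -0.996]]
contact_force: [-0.1, -0.7, 1.1]
finger_gap: 0.998
2.2 q [-1.111, 0.611, 0.609, 1.481, 0.0, 1.571] p [0.3163, -0.6387, 0.2154] gap 0.998 F [-0.1, -0.7, 1.1]
[[0.442, -0.896, 0.039], [-0.893, -0.444, -0.079], [0.088, -0.0, -0.996]]
```

Useful finding: pushing past the reach limit tilts the tool, and the tilt persists into later moves. So I can tilt the tool about 27° inward by over-retracting, then grip along the raked handle. A roll of about 180° about that tilted axis then tips the caddy about 50°. Next I'll try the inner limit.

```bash
python3 -m inch '[{"tx":-0.05,"ty":0,"tz":-0.01,"roll":0,"grip":100},{"tx":-0.1,"ty":0,"tz":-0.02,"roll":0,"grip":100},{"tx":-0.15,"ty":0,"tz":-0.03,"roll":0,"grip":100},{"tx":-0.2,"ty":0,"tz":-0.04,"roll":0,"grip":100},{"tx":-0.25,"ty":0,"tz":-0.05,"roll":0,"grip":100},{"tx":-0.3,"ty":0,"tz":-0.06,"roll":0,"grip":100},{"tx":-0.35,"ty":0,"tz":-0.07,"roll":0,"grip":100},{"tx":-0.4,"ty":0,"tz":-0.08,"roll":0,"grip":100},{"tx":-0.45,"ty":0,"tz":-0.09,"roll":0,"grip":100},{"tx":-0.5,"ty":0,"tz":-0.1,"roll":0,"grip":100}]'; python3 -c "
from h import *; show()"
```

```text
time: 3.2
tool_pos: [0.0949, -0.1916, 0.2725]
tcp_rot: [[0.442, -0.896, 0.039], [-0.893, -0.444, -0.08], [0.089, 0.0, -0.996]]
contact_force: [-0.5, -0.3, 0.6]
finger_gap: 0.998
3.2 q [-1.111, -0.453, -0.41, 1.525, -0.0, 1.571] p [0.0949, -0.1916, 0.2725] gap 0.998 F [-0.5, -0.3, 0.6]
[[0.442, -0.896, 0.039], [-0.893, -0.444, -0.08], [0.089, 0.0, -0.996]]
```

```bash
cat > kin.py <<'E'
import numpy as np
from scipy.optimize import least_squares
D=np.array([[.241,.004,1.335,.4995,.197],[.809,1.246,2.02,.7031,.3162],[.854,1.273,1.952,.7425,.2929],[.948,1.275,1.809,.8074,.2247],[.611,.609,1.481,.7127,.2154],[-.453,-.41,1.525,.2138,.2725]])
def fk(k,a,b,c):
    L1,e,L2,f,L3,z0,r0=k; q=a-b; p=q+c
    return r0+L1*np.sin(a)+L2*np.cos(q)+f*np.sin(q)+L3*np.cos(p), z0+L1*np.cos(a)-L2*np.sin(q)+f*np.cos(q)-L3*np.sin(p)
def res(k):
    r,z=fk(k,*D[:,:3].T); return np.r_[(r-D[:,3]),(z-D[:,4]),.003*(k-[.3,0,.3,0,.2,.2,0])]
K=least_squares(res,[.3,0,.3,0,.2,.2,0]).x
if __name__=="__main__":
    print(K.round(3),np.abs(res(K)[:12]).max())
    # reach of inward tilt 27deg at several r,z: solve
    for r,z in [(.2,.27),(.15,.3),(.15,.4),(.58,.11),(.58,.25),(.5,.2),(.4,.3)]:
        for t in(0,27,30):
            s=least_squares(lambda q:np.r_[np.array(fk(K,*q))-[r,z],q[0]-q[1]+q[2]-np.pi/2-np.radians(t)],[.2,.2,1.5]); print(r,z,t,s.x.round(2),s.cost<1e-8)
E
python3 kin.py
```

```text
[0.493 0.    0.391 0.008 0.436 0.238 0.   ] 0.0004928249481818137
0.2 0.27 0 [-0.4  -0.39  1.58] True
0.2 0.27 27 [ 0.03 -0.18  1.83] True
0.2 0.27 30 [ 0.07 -0.16  1.86] True
0.15 0.3 0 [-0.5  -0.35  1.72] True
0.15 0.3 27 [-0.08 -0.21  1.92] True
0.15 0.3 30 [-0.04 -0.2   1.94] True
0.15 0.4 0 [-0.44 -0.06  1.95] True
0.15 0.4 27 [-0.08  0.05  2.17] True
0.15 0.4 30 [-0.04  0.06  2.19] True
0.58 0.11 0 [0.45 0.07 1.19] True
0.58 0.11 27 [0.91 0.78 1.91] True
0.58 0.11 30 [0.97 0.88 2.  ] True
0.58 0.25 0 [0.39 0.35 1.53] True
0.58 0.25 27 [0.96 1.25 2.33] True
0.58 0.25 30 [1.12 1.55 2.53] False
0.5 0.2 0 [0.24 0.01 1.34] True
0.5 0.2 27 [0.67 0.56 1.93] True
0.5 0.2 30 [0.73 0.63 2.  ] True
0.4 0.3 0 [0.02 0.01 1.56] True
0.4 0.3 27 [0.43 0.42 2.03] True
0.4 0.3 30 [0.48 0.46 2.08] True
```

Kinematic model fits well. Over-extending only tilts the tool outward. World orientation persists, though, so tilting at base azimuth ≈ -150° gives the inward tilt I need at the caddy. I'll go there, high and close in.

```bash
python3 -m inch '[{"tx":0.01,"ty":0.036,"tz":-0.032,"roll":-7,"grip":100},{"tx":0.02,"ty":0.071,"tz":-0.064,"roll":-14,"grip":100},{"tx":0.03,"ty":0.107,"tz":-0.096,"roll":-21,"grip":100},{"tx":0.035,"ty":0.142,"tz":-0.127,"roll":-28,"grip":100},{"tx":0,"ty":0.16,"tz":-0.147,"roll":-35,"grip":100},{"tx":-0.036,"ty":0.178,"tz":-0.167,"roll":-42,"grip":100},{"tx":-0.072,"ty":0.196,"tz":-0.187,"roll":-49,"grip":100},{"tx":-0.108,"ty":0.214,"tz":-0.207,"roll":-56,"grip":100},{"tx":-0.144,"ty":0.232,"tz":-0.227,"roll":-62,"grip":100},{"tx":-0.178,"ty":0.25,"tz":-0.246,"roll":-66,"grip":100}]'; python3 -c "
from h import *; show()"
```

```text
time: 4.2
tool_pos: [-0.1388, -0.1857, 0.46]
tcp_rot: [[0.992, -0.122, 0.037], [-0.119, -0.99, -0.079], [0.046, 0.074, -0.996]]
contact_force: [-1.1, -0.9, -0.3]
finger_gap: 0.999
4.2 q [-2.331, -0.269, 0.191, 1.998, 0.081, -0.637] p [-0.1388, -0.1857, 0.46] gap 0.999 F [-1.1, -0.9, -0.3]
[[0.992, -0.122, 0.037], [-0.119, -0.99, -0.079], [0.046, 0.074, -0.996]]
```

```bash
python3 -m inch '[{"tx":-0.04,"ty":-0.03,"tz":-0.02,"roll":-4,"grip":100},{"tx":-0.08,"ty":-0.06,"tz":-0.04,"roll":-8,"grip":100},{"tx":-0.1,"ty":-0.06,"tz":-0.08,"roll":-8,"grip":100},{"tx":-0.1,"ty":-0.06,"tz":-0.13,"roll":-8,"grip":100},{"tx":-0.1,"ty":-0.06,"tz":-0.18,"roll":-8,"grip":100},{"tx":-0.1,"ty":-0.06,"tz":-0.23,"roll":-8,"grip":100}]'; python3 -c "
from h import *; show()"
```

```text
time: 4.8
tool_pos: [-0.2369, -0.1363, 0.5265]
tcp_rot: [[1.0, 0.013, -0.003], [0.012, -0.996, -0.089], [-0.004, 0.089, -0.996]]
contact_force: [1.1, -0.9, -0.4]
finger_gap: 0.995
4.8 q [-2.718, -0.121, 0.496, 2.149, 0.08, -1.158] p [-0.2369, -0.1363, 0.5265] gap 0.995 F [1.1, -0.9, -0.4]
[[1.0, 0.013, -0.003], [0.012, -0.996, -0.089], [-0.004, 0.089, -0.996]]
```

```bash
python3 -m inch '[{"tx":-0.02,"ty":0.02,"tz":-0.04,"roll":0,"grip":100},{"tx":-0.04,"ty":0.04,"tz":-0.08,"roll":0,"grip":100},{"tx":-0.06,"ty":0.06,"tz":-0.12,"roll":0,"grip":100},{"tx":-0.08,"ty":0.08,"tz":-0.16,"roll":0,"grip":100},{"tx":-0.1,"ty":0.1,"tz":-0.2,"roll":0,"grip":100},{"tx":-0.12,"ty":0.1,"tz":-0.24,"roll":0,"grip":100}]'; python3 -c "
from h import *; show()"
```

```text
time: 5.4
tool_pos: [-0.3122, -0.2085, 0.5466]
tcp_rot: [[0.999, 0.014, -0.041], [0.009, -0.994, -0.111], [-0.043, 0.111, -0.993]]
contact_force: [-0.3, 0.1, 0.0]
finger_gap: 0.995
5.4 q [-2.621, 0.066, 0.736, 2.149, 0.076, -1.058] p [-0.3122, -0.2085, 0.5466] gap 0.995 F [-0.3, 0.1, 0.0]
[[0.999, 0.014, -0.041], [0.009, -0.994, -0.111], [-0.043, 0.111, -0.993]]
```

```bash
for i in 1 2 3; do python3 -m inch '[{"tx":-0.05,"ty":0.02,"tz":-0.2,"roll":0,"grip":100},{"tx":-0.05,"ty":0.02,"tz":-0.3,"roll":0,"grip":100}]'; done | grep -E "pos|rot|time"
```

```text
time: 5.6
tool_pos: [-0.3232, -0.2092, 0.5629]
tcp_rot: [[0.996, 0.015, -0.083], [0.003, -0.991, -0.135], [-0.084, 0.134, -0.987]]
time: 5.8
tool_pos: [-0.3301, -0.2081, 0.5797]
tcp_rot: [[0.992, 0.017, -0.124], [-0.003, -0.988, -0.157], [-0.125, 0.156, -0.98]]
time: 6.0
tool_pos: [-0.334, -0.2056, 0.5964]
tcp_rot: [[0.986, 0.02, -0.164], [-0.01, -0.984, -0.179], [-0.165, 0.178, -0.97]]
```

```bash
python3 -c "
from h import *; show()"
```

```text
6.0 q [-2.661, 0.055, 0.864, 2.149, 0.083, -1.086] p [-0.334, -0.2056, 0.5964] gap 0.999 F [0.2, 0.7, 1.0]
[[0.986, 0.02, -0.164], [-0.01, -0.984, -0.179], [-0.165, 0.178, -0.97]]
```

```bash
for i in 1 2 3 4 5; do python3 -m inch '[{"tx":-0.05,"ty":0.02,"tz":-0.2,"roll":0,"grip":100},{"tx":-0.05,"ty":0.02,"tz":-0.3,"roll":0,"grip":100}]'; done | grep -E "pos|rot|time" | tail -3;  python3 -c "
from h import *; show()"
```

```text
time: 7.0
tool_pos: [-0.3135, -0.1781, 0.6839]
tcp_rot: [[0.931, 0.048, -0.363], [-0.058, -0.96, -0.273], [-0.362, 0.275, -0.891]]
7.0 q [-2.719, -0.054, 0.986, 2.149, 0.1, -1.119] p [-0.3135, -0.1781, 0.6839] gap 1.0 F [0.4, 0.0, -1.0]
[[0.931, 0.048, -0.363], [-0.058, -0.96, -0.273], [-0.362, 0.275, -0.891]]
```

```bash
for i in 1; do python3 -m inch '[{"tx":-0.05,"ty":0.02,"tz":-0.2,"roll":0,"grip":100},{"tx":-0.05,"ty":0.02,"tz":-0.3,"roll":0,"grip":100}]'; done | grep -E "pos|rot|time" | tail -3;  python3 - <<'E'
from h import *
show()
R=np.array(bot.read_state()["tcp_rot"]); c=np.radians(2.4)
Rc=np.array([[np.cos(c),-np.sin(c),0],[np.sin(c),np.cos(c),0],[0,0,1]]); pin=Rc@[.9063,0,-.4226]
print("err deg",np.degrees(np.arcsin(pin@R[:,2])), "roll needed",np.degrees(np.arctan2(pin@R[:,1],pin@R[:,0])))
g=np.array([.5315,-.22,.004])+Rc@[.006,0,.121]; print("grip",g.round(4),"TCP",(g+.019*R[:,2]).round(4))
print("y dir in tool",(R.T@Rc[:,1]).round(2),"h in tool",(R.T@Rc@[.4226,0,.9063]).round(3))
E
```

```text
time: 7.2
tool_pos: [-0.3016, -0.1724, 0.7009]
tcp_rot: [[0.914, 0.055, -0.401], [-0.069, -0.955, -0.289], [-0.399, 0.292, -0.869]]
7.2 q [-2.718, -0.085, 1.002, 2.149, 0.099, -1.114] p [-0.3016, -0.1724, 0.7009] gap 1.002 F [-0.4, -0.8, 0.5]
[[0.914, 0.055, -0.401], [-0.069, -0.955, -0.289], [-0.399, 0.292, -0.869]]
err deg -0.3858652908217214 roll needed -6.293976805765659
grip [ 0.5375 -0.2197  0.125 ] TCP [ 0.5299 -0.2252  0.1085]
y dir in tool [-0.11 -0.96 -0.27] h in tool [ 0.023  0.271 -0.962]
```

```bash
cat > arm.py <<'E'
import numpy as np
from scipy.optimize import least_squares
from scipy.spatial.transform import Rotation as Ro
from kin import K
L1,_,L2,f5,L3,z0,r0=K
def fk(q,d,s=1):
    a,b=q[1],q[1]-q[2]; p=b+q[3]
    w=np.array([r0+L1*np.sin(a)+L2*np.cos(b)+f5*np.sin(b),0,z0+L1*np.cos(a)-L2*np.sin(b)+f5*np.cos(b)])
    Rp=Ro.from_euler('y',p); x=w+Rp.apply([L3-d,0,0])
    R5=Rp*Ro.from_euler('z',s*q[4]); x=x+R5.apply([d,0,0])
    # tool z = local x ; roll
    R=R5*Ro.from_matrix(np.array([[0,0,1],[0,-1,0],[1,0,0]]).astype(float))*Ro.from_euler('z',q[5]-np.pi/2+0)
    Rz=Ro.from_euler('z',q[0]); return Rz.apply(x),(Rz*R).as_matrix()
S=[([-2.331,-.269,.191,1.998,.081,-.637],[-.1388,-.1857,.46]),([-2.718,-.121,.496,2.149,.08,-1.158],[-.2369,-.1363,.5265]),([-2.661,.055,.864,2.149,.083,-1.086],[-.334,-.2056,.5964]),([-2.719,-.054,.986,2.149,.1,-1.119],[-.3135,-.1781,.6839]),([-2.718,-.085,1.002,2.149,.099,-1.114],[-.3016,-.1724,.7009])]
lo=np.array([-2.72,-1.05,-1.09,-1.99,-1.42,-3.14]);hi=np.array([2.72,1.87,1.28,2.15,1.44,3.14])
D=.2;SG=1
def ik(p,R,q0=(-.3,.9,.8,1.9,0,1.2)):
    def e(q):
        x,M=fk(q,D,SG); return np.r_[x-p,.3*Ro.from_matrix(R.T@M).as_rotvec()]
    s=least_squares(e,np.clip(q0,lo+1e-3,hi-1e-3),bounds=(lo,hi)); return s.x,e(s.x)
if __name__=="__main__":
    for s in(1,-1):
        r=least_squares(lambda d:np.concatenate([fk(q,d[0],s)[0]-x for q,x in S]),[.2]); print(s,r.x,np.abs(r.fun).max().round(4),fk(S[-1][0],r.x[0],s)[1].round(3).tolist())
E
python3 arm.py
```

```text
1 [0.33728593] 0.0009 [[0.914, 0.055, -0.401], [-0.069, -0.955, -0.289], [-0.399, 0.292, -0.869]]
-1 [-0.33588325] 0.0033 [[0.876, -0.023, -0.483], [-0.087, -0.99, -0.109], [-0.475, 0.137, -0.869]]
```

```bash
sed -i 's/^D=.2;SG=1/D=.3373;SG=1/' arm.py
python3 - <<'E'
from h import *
from arm import *
R0=np.array(bot.read_state()["tcp_rot"]); c=np.radians(2.4)
Rc=Ro.from_euler('z',c).as_matrix()
Rg=R0@Ro.from_euler('z',np.radians(-6.3)).as_matrix()   # grasp orientation
g=np.array([.5375,-.2197,.125]); T=g+.019*Rg[:,2]
def test(nm,p,R,q0=(-.3,.9,.8,1.9,0,1.2)):
    q,e=ik(p,R,q0); print(nm,np.round(p,3),"q",q.round(2),"err mm",(1e3*np.linalg.norm(e[:3])).round(1),"deg",np.degrees(np.linalg.norm(e[3:])/.3).round(1)); return q
for dy in(0,.05,.1,.15): test("side",T+[0,dy,0],Rg)
for dz in(.02,.04,.06,.08,.1): test("lift",T+[0,0,dz],Rg)
for dz in(.04,.08,.12): test("along",T-dz*Rg[:,2],Rg)
for x in(.4,.45,.5): 
  for z in(.18,.22,.26): test("pan",[x,.17,z],Rg,(.3,.9,.8,1.9,0,1.2))
# caddy in tool frame
RC_T=Rg.T@Rc
for sgn in(-1,1):
  for rho in range(0,181,15):
    Rt=Rg@Ro.from_euler('z',np.radians(sgn*rho)).as_matrix(); C=Rt@RC_T
    lip=C@[-.086,0,-.117]; 
    cor=[(C@[x,y,-.121])[2] for x in(-.081,.069) for y in(-.062,.062)]
    # downhill in caddy
    d=C.T@[0,0,-1]
    print(sgn*rho,"tip",np.degrees(np.arccos(C[2,2])).round(1),"down in caddy",d.round(2),"lip-grip",lip.round(3),"lowest",np.round(min(cor),3),"mouthdir",(-C[:,0]).round(2))
E
```

```text
side [ 0.53  -0.225  0.108] q [-0.19  0.75  0.46  1.65 -0.37  1.35] err mm 0.0 deg 0.0
side [ 0.53  -0.175  0.108] q [-0.12  0.74  0.43  1.66 -0.34  1.42] err mm 0.0 deg 0.0
side [ 0.53  -0.125  0.108] q [-0.04  0.74  0.42  1.68 -0.31  1.49] err mm 0.0 deg 0.0
side [ 0.53  -0.075  0.108] q [ 0.03  0.74  0.43  1.7  -0.28  1.56] err mm 0.0 deg 0.0
lift [ 0.53  -0.225  0.128] q [-0.19  0.74  0.49  1.69 -0.37  1.35] err mm 0.0 deg 0.0
lift [ 0.53  -0.225  0.148] q [-0.19  0.73  0.52  1.74 -0.37  1.35] err mm 0.0 deg 0.0
lift [ 0.53  -0.225  0.168] q [-0.19  0.72  0.56  1.78 -0.37  1.35] err mm 0.0 deg 0.0
lift [ 0.53  -0.225  0.188] q [-0.19  0.71  0.6   1.83 -0.37  1.35] err mm 0.0 deg 0.0
lift [ 0.53  -0.225  0.208] q [-0.19  0.71  0.64  1.88 -0.37  1.35] err mm 0.0 deg 0.0
along [ 0.546 -0.214  0.143] q [-0.17  0.76  0.58  1.76 -0.36  1.37] err mm 0.0 deg 0.0
along [ 0.562 -0.202  0.178] q [-0.15  0.79  0.72  1.88 -0.35  1.39] err mm 0.0 deg 0.0
along [ 0.578 -0.191  0.213] q [-0.13  0.84  0.89  2.02 -0.35  1.41] err mm 0.0 deg 0.0
pan [0.4  0.17 0.18] q [ 0.46  0.57  0.31  1.82 -0.08
[... 3177 characters left out ...]
mouthdir [ 0.02  0.7  -0.71]
120 tip 50.7 down in caddy [-0.77  0.   -0.63] lip-grip [-0.013 -0.034 -0.141] lowest -0.14 mouthdir [ 0.22  0.59 -0.77]
135 tip 54.3 down in caddy [-0.8  -0.11 -0.58] lip-grip [-0.011 -0.046 -0.137] lowest -0.143 mouthdir [ 0.4   0.44 -0.8 ]
150 tip 57.0 down in caddy [-0.81 -0.23 -0.54] lip-grip [-0.013 -0.057 -0.133] lowest -0.146 mouthdir [ 0.54  0.25 -0.81]
165 tip 58.7 down in caddy [-0.78 -0.36 -0.52] lip-grip [-0.017 -0.067 -0.128] lowest -0.148 mouthdir [ 0.63  0.03 -0.78]
180 tip 59.2 down in caddy [-0.72 -0.47 -0.51] lip-grip [-0.024 -0.076 -0.122] lowest -0.149 mouthdir [ 0.67 -0.2  -0.72]<stdin>:23: RuntimeWarning: invalid value encountered in arccos
```

Run:
```python
from h import *
from arm import *
s=bot.read_state(); R0=np.array(s["tcp_rot"]); p0=np.array(s["tool_pos"])
W=[([-.30,-.17,.55],-30),([-.2,-.3,.45],-60),([-.03,-.36,.42],-100),([.15,-.34,.38],-130),([.33,-.24,.34],-160),([.46,-.14,.26],-186),([.53,-.115,.18],-186)]
q=s["joint_pos"];pp=p0
for p,r in W:
    n=10
    for k in range(1,n+1):
        x=pp+(np.array(p)-pp)*k/n
        if k%5==0:
            q,e=ik(x,R0@Ro.from_euler('z',np.radians(r)).as_matrix(),q); print(x.round(3),q.round(2),(1e3*np.linalg.norm(e[:3])).round(1),np.degrees(np.linalg.norm(e[3:])/.3).round(1))
    pp=np.array(p); print("  tool delta",(R0.T@(pp-p0)).round(3),"roll",r)
```

```text
[-0.301 -0.171  0.625] [-2.72 -0.27  0.55  1.88  0.1  -1.64] 0.2 0.0
[-0.3  -0.17  0.55] [-2.72 -0.38  0.24  1.68  0.1  -1.64] 0.6 0.1
  tool delta [ 0.061 -0.046  0.13 ] roll -30
[-0.25  -0.235  0.5  ] [-2.27 -0.44  0.06  1.57 -0.12 -1.77] 0.0 0.0
[-0.2  -0.3   0.45] [-1.88 -0.4  -0.06  1.49 -0.3  -1.41] 0.0 0.0
  tool delta [0.202 0.054 0.214] roll -60
[-0.115 -0.33   0.435] [-1.48 -0.35 -0.05  1.58 -0.44 -1.71] 0.0 0.0
[-0.03 -0.36  0.42] [-1.19 -0.23 -0.01  1.65 -0.5  -1.39] 0.0 0.0
  tool delta [0.373 0.112 0.189] roll -100
[ 0.06 -0.35  0.4 ] [-0.91 -0.13  0.01  1.74 -0.52 -1.6 ] 0.0 0.0
[ 0.15 -0.34  0.38] [-0.7  -0.    0.08  1.79 -0.5  -1.36] 0.0 0.0
  tool delta [0.553 0.091 0.146] roll -130
[ 0.24 -0.29  0.36] [-0.47  0.11  0.14  1.86 -0.46 -1.63] 0.0 0.0
[ 0.33 -0.24  0.34] [-0.3   0.26  0.27  1.91 -0.4  -1.44] 0.0 0.0
  tool delta [ 0.726 -0.006  0.08 ] roll -160
[ 0.395 -0.19   0.3  ] [-0.17  0.38  0.33  1.9  -0.36 -1.77] 0.0 0.0
[ 0.46 -0.14  0.26] [-0.07  0.52  0.44  1.9  -0.32 -1.67] 0.0 0.0
  tool delta [ 0.87  -0.118  0.068] roll -186
[ 0.495 -0.128  0.22 ] [-0.05  0.61  0.48  1.87 -0.31 -1.65] 0.0 0.0
[ 0.53  -0.115  0.18 ] [-0.03  0.7   0.55  1.84 -0.3  -1.63] 0.0 0.0
  tool delta [ 0.964 -0.161  0.103] roll -186
```

```bash
python3 -m inch '[{"tx":0.02,"ty":-0.015,"tz":0.043,"roll":-8,"grip":100},{"tx":0.04,"ty":-0.03,"tz":0.087,"roll":-17,"grip":100},{"tx":0.061,"ty":-0.046,"tz":0.13,"roll":-25,"grip":100},{"tx":0.096,"ty":-0.021,"tz":0.15,"roll":-34,"grip":100},{"tx":0.131,"ty":0.004,"tz":0.172,"roll":-42,"grip":100},{"tx":0.166,"ty":0.029,"tz":0.193,"roll":-51,"grip":100},{"tx":0.202,"ty":0.054,"tz":0.214,"roll":-59,"grip":100},{"tx":0.245,"ty":0.07,"tz":0.208,"roll":-68,"grip":100},{"tx":0.288,"ty":0.085,"tz":0.202,"roll":-76,"grip":100},{"tx":0.33,"ty":0.1,"tz":0.195,"roll":-85,"grip":100}]'
python3 - <<'E'
from h import *
show()
s=bot.read_state(); R0=np.array(s["tcp_rot"]); p0=np.array(s["tool_pos"])
for p in ([-.03,-.36,.42],[.15,-.34,.38],[.33,-.24,.34],[.46,-.14,.26],[.53,-.115,.18]): print((R0.T@(p-p0)).round(3))
E
```

```text
time: 8.2
tool_pos: [-0.087, -0.3406, 0.4303]
tcp_rot: [[0.144, 0.906, -0.398], [0.918, -0.273, -0.288], [-0.37, -0.323, -0.871]]
contact_force: [0.2, -1.4, 0.2]
finger_gap: 1.001
8.2 q [-1.38, -0.311, -0.041, 1.607, -0.461, -1.21] p [-0.087, -0.3406, 0.4303] gap 1.001 F [0.2, -1.4, 0.2]
[[0.144, 0.906, -0.398], [0.918, -0.273, -0.288], [-0.37, -0.323, -0.871]]
[-0.006  0.06  -0.008]
[ 0.053  0.231 -0.051]
[ 0.186  0.38  -0.116]
[ 0.326  0.496 -0.127]
[ 0.389  0.578 -0.092]
```

```bash
python3 -m inch '[{"tx":0,"ty":0.045,"tz":-0.008,"roll":-8.5,"grip":100},{"tx":0.01,"ty":0.09,"tz":-0.016,"roll":-17,"grip":100},{"tx":0.025,"ty":0.14,"tz":-0.028,"roll":-25,"grip":100},{"tx":0.04,"ty":0.185,"tz":-0.04,"roll":-34,"grip":100},{"tx":0.055,"ty":0.23,"tz":-0.052,"roll":-42,"grip":100},{"tx":0.085,"ty":0.265,"tz":-0.068,"roll":-51,"grip":100},{"tx":0.12,"ty":0.305,"tz":-0.085,"roll":-59,"grip":100},{"tx":0.153,"ty":0.342,"tz":-0.1,"roll":-68,"grip":100},{"tx":0.186,"ty":0.38,"tz":-0.116,"roll":-76,"grip":100},{"tx":0.22,"ty":0.41,"tz":-0.119,"roll":-85,"grip":100}]'
cat > plan.py <<'E'
from h import *
from arm import *
c=np.radians(2.4); Rc=Ro.from_euler('z',c).as_matrix()
pin=Rc@[.9063,0,-.4226]; h=Rc@[.4226,0,.9063]
g=np.array([.5315,-.22,.004])+Rc@[.006,0,.121]
def st():
    s=bot.read_state(); return np.array(s["tcp_rot"]),np.array(s["tool_pos"]),np.array(s["joint_pos"])
E
python3 - <<'E'
from plan import *
show()
R0,p0,q=st()
print("err",np.degrees(np.arcsin(pin@R0[:,2])),"roll",np.degrees(np.arctan2(-pin@R0[:,1],-pin@R0[:,0])))
T=g+.019*R0[:,2]; print("T",T)
for p in ([.46,-.14,.26],[.53,-.115,.18],T+[0,.11,.03],T+[0,.11,0],T): print((R0.T@(p-p0)).round(3))
E
```

```text
time: 9.2
tool_pos: [0.3608, -0.2206, 0.3234]
tcp_rot: [[-0.889, 0.23, -0.395], [0.357, 0.889, -0.288], [0.285, -0.397, -0.872]]
contact_force: [0.3, -1.2, 1.1]
finger_gap: 1.0
9.2 q [-0.245, 0.313, 0.3, 1.903, -0.385, -1.429] p [0.3608, -0.2206, 0.3234] gap 1.0 F [0.3, -1.2, 1.1]
[[-0.889, 0.23, -0.395], [0.357, 0.889, -0.288], [0.285, -0.397, -0.872]]
err -0.0027672676056667033 roll -24.168767918206917
T [ 0.52998735 -0.22521751  0.10842497]
[-0.078  0.12  -0.007]
[-0.154  0.19   0.028]
[-0.166  0.206  0.064]
[-0.174  0.218  0.09 ]
[-0.213  0.12   0.122]
```

```bash
python3 -m inch '[{"tx":-0.026,"ty":0.04,"tz":-0.002,"roll":-8,"grip":100},{"tx":-0.052,"ty":0.08,"tz":-0.004,"roll":-16,"grip":100},{"tx":-0.078,"ty":0.12,"tz":-0.007,"roll":-24,"grip":100},{"tx":-0.105,"ty":0.147,"tz":0.01,"roll":-24.2,"grip":100},{"tx":-0.132,"ty":0.174,"tz":0.03,"roll":-24.2,"grip":100},{"tx":-0.155,"ty":0.195,"tz":0.05,"roll":-24.2,"grip":100},{"tx":-0.168,"ty":0.209,"tz":0.07,"roll":-24.2,"grip":100},{"tx":-0.168,"ty":0.209,"tz":0.07,"roll":-24.2,"grip":100}]'
python3 - <<'E'
from plan import *
show(); snap("1")
R0,p0,q=st()
print("err",np.degrees(np.arcsin(pin@R0[:,2])),"roll",np.degrees(np.arctan2(-pin@R0[:,1],-pin@R0[:,0])))
T=g+.019*R0[:,2]; print("T",T)
for p in (T+[0,.11,0],T): print((R0.T@(p-p0)).round(3))
E
```

```text
time: 10.0
tool_pos: [0.527, -0.1167, 0.1267]
tcp_rot: [[-0.902, -0.152, -0.404], [-0.033, 0.957, -0.287], [0.431, -0.245, -0.869]]
contact_force: [-0.2, -0.7, 0.2]
finger_gap: 1.003
10.0 q [-0.03, 0.724, 0.449, 1.723, -0.303, -1.635] p [0.527, -0.1167, 0.1267] gap 1.003 F [-0.2, -0.7, 0.2]
[[-0.902, -0.152, -0.404], [-0.033, 0.957, -0.287], [0.431, -0.245, -0.869]]
err -0.2288647005826589 roll -0.2544676246861472
T [ 0.5299169  -0.22520411  0.10845263]
[-0.011  0.008  0.019]
[-0.008 -0.098  0.05 ]
```

Run:
```python
import cv2
a=cv2.imread("pics/top1.png")[110:290,340:500]; b=cv2.imread("pics/side1.png")[90:230,230:440]
f=lambda i,k:cv2.convertScaleAbs(cv2.resize(i,None,fx=k,fy=k,interpolation=cv2.INTER_CUBIC),alpha=1.6)
cv2.imwrite("pics/top1c.png",f(a,3.2)); cv2.imwrite("pics/side1c.png",f(b,3.8))
```

```text
(no output)
```

View pics/top1c.png

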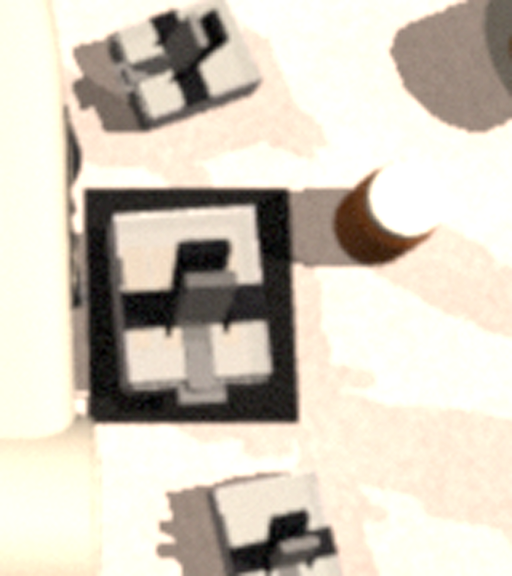

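View pics/side1c.png

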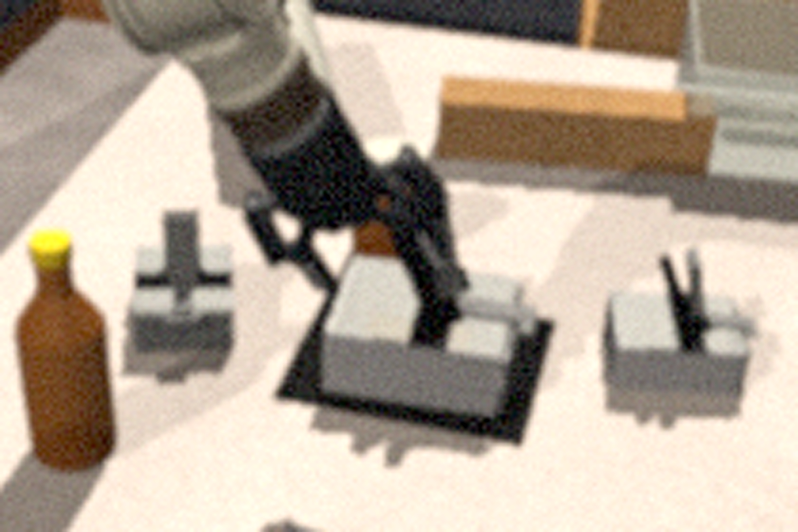

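Run:
```python
from plan import *
for X in (g,g+.027*h,g+.027*h+Rc@[.01,0,0],g+.027*h-.034*Rc[:,0]):
    u,v=proj("top",X); U,V=proj("side",X); print("top crop",((u-340)*3.2),((v-110)*3.2)," side crop",(U-230)*3.8,(V-90)*3.8, "first side crop",(U-230)*3.8,(V-125)*3.8)
a=np.array([(345+148/2.8,100+240/2.8),(345+185/2.8,100+240/2.8)]); # black top rear edge in crop0
for u,v in a: print(onplane("top",u,v,.15).round(4))
```

```text
top crop 201.748606643725 277.7890187809333  side crop 423.3842594349869 241.58620588984502 first side crop 423.3842594349869 108.58620588984502
top crop 205.57852335129667 258.4897700027451  side crop 411.7405415192258 214.60018459933767 first side crop 411.7405415192258 81.60018459933768
top crop 204.5399915844306 246.63497165519377  side crop 399.9583460445152 213.00518936492145 first side crop 399.9583460445152 80.00518936492145
top crop 209.1338591397622 299.0737850274183  side crop 452.05712429481275 220.0579753424151 first side crop 452.05712429481275 87.0579753424151
[ 0.5626 -0.2029  0.15  ]
[ 0.5622 -0.2378  0.15  ]
```

```bash
python3 -m inch '[{"tx":-0.011,"ty":0.008,"tz":0.019,"roll":-0.25,"grip":100},{"tx":-0.011,"ty":0.008,"tz":0.019,"roll":-0.25,"grip":100},{"tx":-0.01,"ty":-0.028,"tz":0.03,"roll":-0.25,"grip":100},{"tx":-0.009,"ty":-0.063,"tz":0.04,"roll":-0.25,"grip":100},{"tx":-0.008,"ty":-0.098,"tz":0.05,"roll":-0.25,"grip":100},{"tx":-0.008,"ty":-0.098,"tz":0.05,"roll":-0.25,"grip":100}]'
python3 - <<'E'
from plan import *
show(); snap("2")
R0,p0,q=st()
T=g+.019*R0[:,2]; print((R0.T@(T-p0)).round(4))
a=cv2.imread("pics/top2.png")[110:290,340:500]; b=cv2.imread("pics/side2.png")[110:220,290:400]
f=lambda i,k:cv2.convertScaleAbs(cv2.resize(i,None,fx=k,fy=k,interpolation=cv2.INTER_CUBIC),alpha=1.8)
cv2.imwrite("pics/side2c.png",f(b,5))
E
```

```text
time: 10.7
tool_pos: [0.5304, -0.2303, 0.1115]
tcp_rot: [[-0.907, -0.147, -0.396], [-0.03, 0.958, -0.287], [0.421, -0.248, -0.873]]
contact_force: [0.2, 1.0, 0.7]
finger_gap: 1.002
10.7 q [-0.199, 0.747, 0.462, 1.649, -0.367, -1.796] p [0.5304, -0.2303, 0.1115] gap 1.002 F [0.2, 1.0, 0.7]
[[-0.907, -0.147, -0.396], [-0.03, 0.958, -0.287], [0.421, -0.248, -0.873]]
[-0.0003  0.0021  0.002 ]
```

View pics/side2c.png

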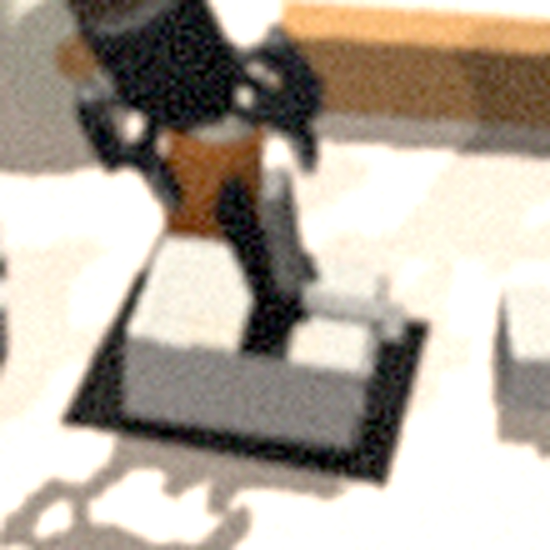

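Run:
```python
from plan import *
R0,p0,q=st(); print(p0.round(4))
for sx in(.0425,-.0425):
    for b in(-.013,-.032):
        X=p0+sx*R0[:,0]+b*R0[:,2]; u,v=proj("side",X); print(sx,b,X.round(3),((u-290)*5,(v-110)*5))
```

```text
[ 0.5308 -0.2266  0.1108]
0.0425 -0.013 [ 0.497 -0.224  0.14 ] (np.float64(321.95691407362744), np.float64(203.85521653075898))
0.0425 -0.032 [ 0.505 -0.219  0.157] (np.float64(310.75841294496314), np.float64(183.52603906790833))
-0.0425 -0.013 [ 0.574 -0.221  0.104] (np.float64(200.3485198637398), np.float64(234.90090005321747))
-0.0425 -0.032 [ 0.582 -0.216  0.121] (np.float64(188.15772914338766), np.float64(215.5202904560477))
```

Run:
```python
from plan import *
b=cv2.imread("pics/side2.png")[112:172,300:370]
i=cv2.convertScaleAbs(cv2.resize(b,None,fx=8.5,fy=8.5,interpolation=cv2.INTER_CUBIC),alpha=2.6,beta=20)
R0,p0,q=st()
for X,cl in((p0,(0,0,255)),(g,(0,255,0)),(p0-.019*R0[:,2],(255,255,0)),(p0+.0425*R0[:,0]-.013*R0[:,2],(255,0,0)),(p0-.0425*R0[:,0]-.013*R0[:,2],(255,0,0)),(g+.027*h,(255,0,255))):
    u,v=proj("side",X); cv2.circle(i,(int((u-300+.5)*8.5),int((v-112+.5)*8.5)),4,cl,-1)
cv2.imwrite("pics/side2d.png",i)
```

```text
(no output)
```

View pics/side2d.png

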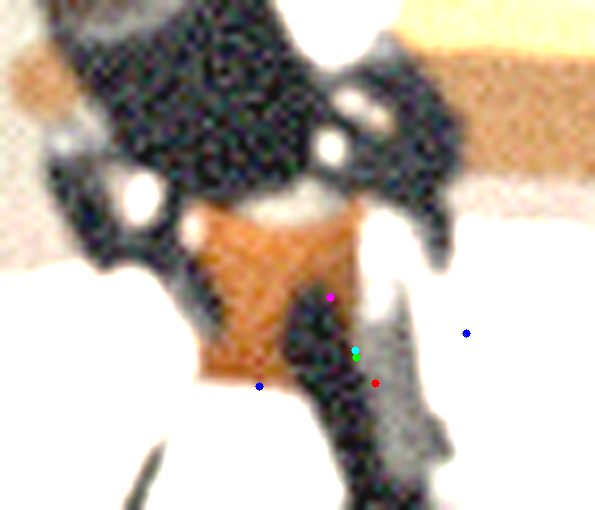

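Run:
```python
from plan import *
b=cv2.imread("pics/top2.png")[150:250,340:460]
i=cv2.convertScaleAbs(cv2.resize(b,None,fx=5,fy=5,interpolation=cv2.INTER_CUBIC),alpha=2,beta=15)
R0,p0,q=st()
for X,cl in((p0,(0,0,255)),(g,(0,255,0)),(p0+.0425*R0[:,0]-.013*R0[:,2],(255,0,0)),(p0-.0425*R0[:,0]-.013*R0[:,2],(255,0,0)),(g+.027*h,(255,0,255))):
    u,v=proj("top",X); cv2.circle(i,(int((u-340+.5)*5),int((v-150+.5)*5)),3,cl,-1)
cv2.imwrite("pics/top2d.png",i)
```

```text
(no output)
```

View pics/top2d.png

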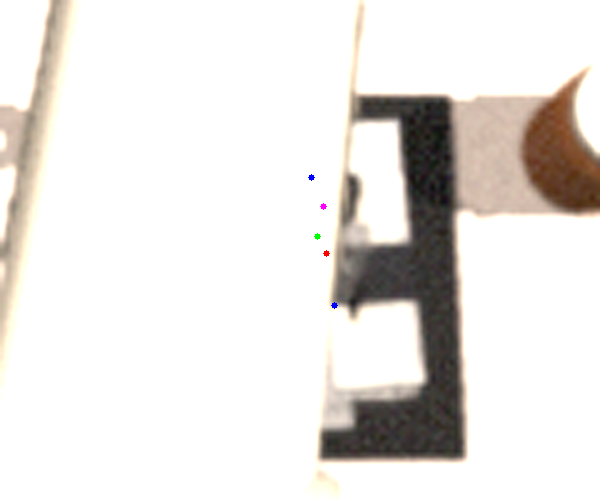

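Run:
```python
from plan import *
p=np.array([.2216,-.4475,.197]); R=np.array([[.444,-.896,-.001],[-.896,-.444,.002],[-.002,0,-1]])
out=[]
for n,(y0,y1,x0,x1) in(("side",(60,130,420,510)),("top",(280,370,480,570))):
    i=cv2.imread(f"pics/{n}0.png")[y0:y1,x0:x1]
    i=cv2.convertScaleAbs(cv2.resize(i,None,fx=4.4,fy=4.4,interpolation=cv2.INTER_CUBIC),alpha=2.2,beta=15)
    for X,cl in((p,(0,0,255)),(p+.0425*R[:,0]-.013*R[:,2],(255,0,0)),(p-.0425*R[:,0]-.013*R[:,2],(0,255,0))):
        u,v=proj(n,X); cv2.circle(i,(int((u-x0+.5)*4.4),int((v-y0+.5)*4.4)),3,cl,-1)
    out.append(cv2.copyMakeBorder(i,0,400-i.shape[0],0,0,0))
cv2.imwrite("pics/start_chk.png",np.hstack(out))
```

```text
(no output)
```

View pics/start_chk.png

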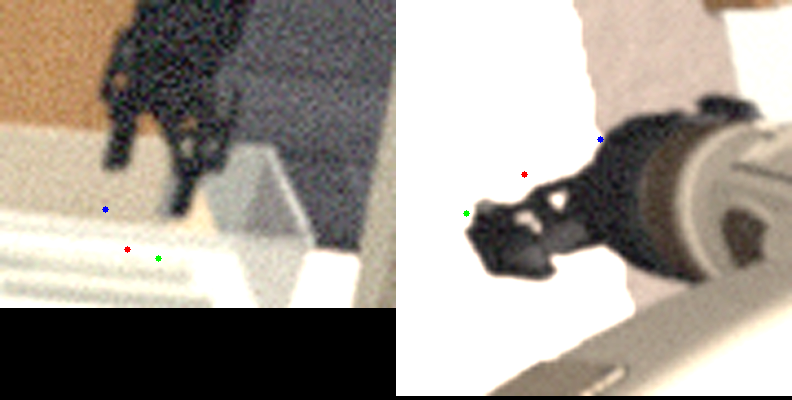

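Run:
```python
from plan import *
p=np.array([.2216,-.4475,.197])
for n in("side","top"):
    b=np.array(proj(n,p))
    for d in([.03,0,0],[0,.03,0],[0,0,.03]): print(n,d,((np.array(proj(n,p+d))-b)*4.4).round(1))
# observed tips: side (118,165)/(180,212); predicted (105,209)/(158,258)
i=cv2.imread("pics/top0.png")[290:370,490:570]
cv2.imwrite("pics/t0z.png",cv2.convertScaleAbs(cv2.resize(i,None,fx=7,fy=7,interpolation=cv2.INTER_CUBIC),alpha=4,beta=10))
```

```text
side [0.03, 0, 0] [-40.2  -5.3]
side [0, 0.03, 0] [ 0.3 17. ]
side [0, 0, 0.03] [  9.6 -36.4]
top [0.03, 0, 0] [ -4.7 -56.4]
top [0, 0.03, 0] [-54.9   0.6]
top [0, 0, 0.03] [22.2  3.8]
```

View pics/t0z.png

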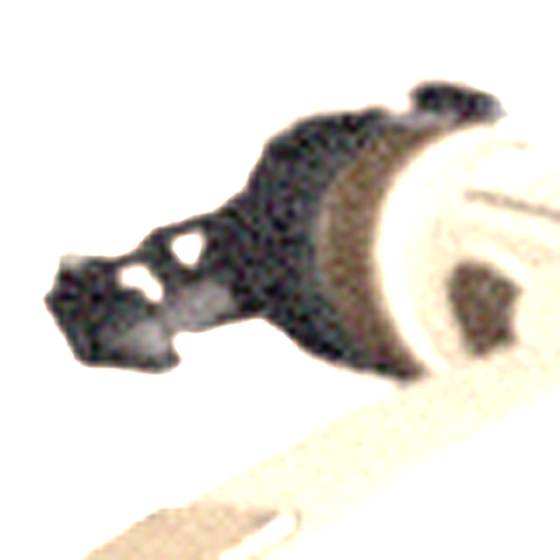

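Run:
```python
import cv2,numpy as np
a=cv2.imread("pics/side2.png")[112:172,300:370]; b=cv2.imread("pics/side0.png")[70:130,425:495]
f=lambda i:cv2.resize(i,None,fx=5.6,fy=5.6,interpolation=cv2.INTER_LANCZOS4)
g=lambda i:cv2.LUT(i,(255*(np.arange(256)/200.).clip(0,1)**.6).astype(np.uint8))
cv2.imwrite("pics/cmp.png",np.hstack([g(f(a)),g(f(b))]))
```

```text
(no output)
```

View pics/cmp.png

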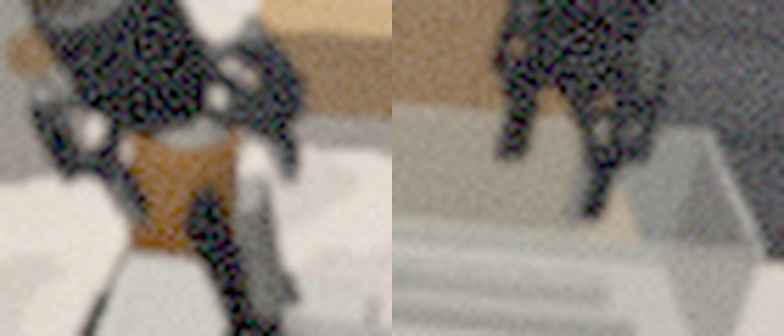

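The side view shows open fingertips at about (352,143), shallower on the handle than the model predicts at (355,151). Going 12 mm deeper is safe either way, so I'll do that and then close.

```bash
python3 -m inch '[{"tx":0,"ty":0,"tz":0.006,"roll":0,"grip":100},{"tx":0,"ty":0,"tz":0.012,"roll":0,"grip":100},{"tx":0,"ty":0,"tz":0.012,"roll":0,"grip":40},{"tx":0,"ty":0,"tz":0.012,"roll":0,"grip":20},{"tx":0,"ty":0,"tz":0.012,"roll":0,"grip":10},{"tx":0,"ty":0,"tz":0.012,"roll":0,"grip":10},{"tx":0,"ty":0,"tz":0.012,"roll":0,"grip":10},{"tx":0,"ty":0,"tz":0.012,"roll":0,"grip":10}]' 45
python3 - <<'E'
from plan import *
show(); snap("3")
a=cv2.imread("pics/side3.png")[100:200,290:400]
g_=lambda i:cv2.LUT(i,(255*(np.arange(256)/200.).clip(0,1)**.6).astype(np.uint8))
cv2.imwrite("pics/side3c.png",g_(cv2.resize(a,None,fx=6,fy=6,interpolation=cv2.INTER_LANCZOS4)))
E
```

```text
time: 11.6
tool_pos: [0.5269, -0.2288, 0.0987]
tcp_rot: [[-0.906, -0.154, -0.395], [-0.037, 0.957, -0.287], [0.423, -0.246, -0.872]]
contact_force: [3.8, 1.4, 4.5]
finger_gap: 0.337
11.6 q [-0.197, 0.747, 0.428, 1.615, -0.367, -1.802] p [0.5269, -0.2288, 0.0987] gap 0.337 F [3.8, 1.4, 4.5]
[[-0.906, -0.154, -0.395], [-0.037, 0.957, -0.287], [0.423, -0.246, -0.872]]
```

View pics/side3c.png

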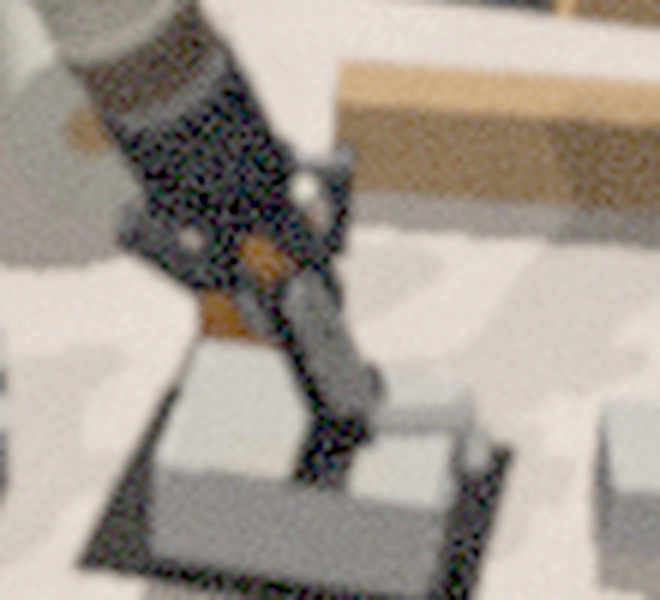

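Run:
```python
from plan import *
R0,p0,q=st(); print(p0.round(4))
for P in ([.527,-.229,.189],[.53,-.05,.189],[.5325,.121,.189]):
    q,e=ik(np.array(P),R0,q); print(P,q.round(2),(1e3*np.linalg.norm(e[:3])).round(1), "delta",(R0.T@(np.array(P)-p0)).round(4))
q,e=ik(np.array(P),R0@Ro.from_euler('z',np.radians(115)).as_matrix(),q); print(q.round(2),e.round(4))
```

```text
[ 0.5269 -0.2288  0.0987]
[0.527, -0.229, 0.189] [-0.2   0.7   0.58  1.81 -0.37 -1.8 ] 0.0 delta [ 0.0381 -0.0224 -0.0788]
[0.53, -0.05, 0.189] [ 0.07  0.7   0.57  1.88 -0.26 -1.54] 0.0 delta [ 0.0288  0.1485 -0.1314]
[0.5325, 0.121, 0.189] [ 0.32  0.8   0.76  2.01 -0.15 -1.32] 0.0 delta [ 0.0202  0.3118 -0.1815]
[ 0.32  0.8   0.76  2.01 -0.15  0.69] [-0. -0. -0. -0.  0.  0.]
```

Squeezed grip: the opening is 28.6 mm, so the lever is home. All waypoints are reachable, so I'll lift and then check.

```bash
python3 -m inch '[{"tx":0.006,"ty":-0.004,"tz":-0.013,"roll":0,"grip":10},{"tx":0.013,"ty":-0.007,"tz":-0.026,"roll":0,"grip":10},{"tx":0.019,"ty":-0.011,"tz":-0.039,"roll":0,"grip":10},{"tx":0.025,"ty":-0.015,"tz":-0.052,"roll":0,"grip":10},{"tx":0.032,"ty":-0.019,"tz":-0.066,"roll":0,"grip":10},{"tx":0.038,"ty":-0.022,"tz":-0.079,"roll":0,"grip":10},{"tx":0.038,"ty":-0.022,"tz":-0.079,"roll":0,"grip":10}]'
python3 - <<'E'
from plan import *
show(); snap("4")
a=cv2.imread("pics/side4.png")[80:220,270:430]
g_=lambda i:cv2.LUT(i,(255*(np.arange(256)/200.).clip(0,1)**.6).astype(np.uint8))
cv2.imwrite("pics/side4c.png",g_(cv2.resize(a,None,fx=4,fy=4,interpolation=cv2.INTER_LANCZOS4)))
E
```

```text
time: 12.4
tool_pos: [0.5271, -0.2286, 0.1888]
tcp_rot: [[-0.906, -0.152, -0.396], [-0.036, 0.957, -0.286], [0.422, -0.245, -0.873]]
contact_force: [0.0, -0.1, -4.8]
finger_gap: 0.339
12.4 q [-0.198, 0.706, 0.587, 1.815, -0.367, -1.801] p [0.5271, -0.2286, 0.1888] gap 0.339 F [0.0, -0.1, -4.8]
[[-0.906, -0.152, -0.396], [-0.036, 0.957, -0.286], [0.422, -0.245, -0.873]]
```

View pics/side4c.png

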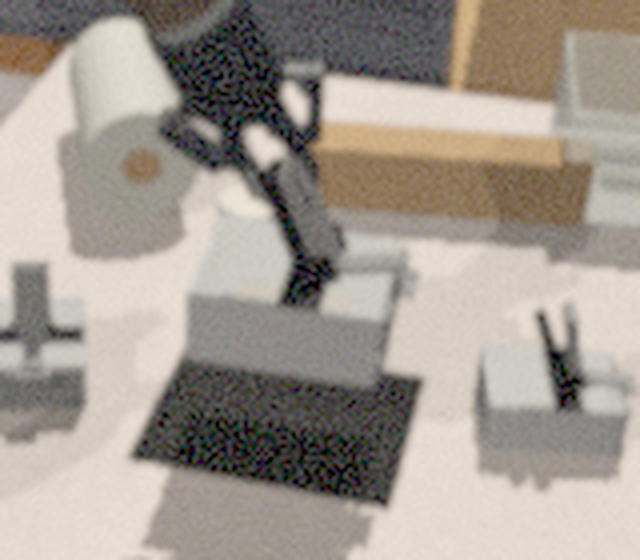

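The caddy is lifted, held level. Now I'll carry it over the pan.

```bash
python3 -m inch '[{"tx":-0.001,"ty":0.02,"tz":-0.006,"roll":0,"grip":10},{"tx":-0.003,"ty":0.06,"tz":-0.018,"roll":0,"grip":10},{"tx":-0.005,"ty":0.1,"tz":-0.031,"roll":0,"grip":10},{"tx":-0.007,"ty":0.14,"tz":-0.043,"roll":0,"grip":10},{"tx":-0.01,"ty":0.18,"tz":-0.055,"roll":0,"grip":10},{"tx":-0.012,"ty":0.22,"tz":-0.067,"roll":0,"grip":10},{"tx":-0.014,"ty":0.26,"tz":-0.079,"roll":0,"grip":10},{"tx":-0.016,"ty":0.3,"tz":-0.091,"roll":0,"grip":10},{"tx":-0.0175,"ty":0.325,"tz":-0.099,"roll":0,"grip":10},{"tx":-0.0175,"ty":0.334,"tz":-0.102,"roll":0,"grip":10}]'
python3 - <<'E'
from plan import *
show(); snap("5")
for n,(y0,y1,x0,x1) in(("side",(120,330,220,430)),("top",(150,310,190,370))):
    a=cv2.imread(f"pics/{n}5.png")[y0:y1,x0:x1]; cv2.imwrite(f"pics/{n}5c.png",cv2.convertScaleAbs(cv2.resize(a,None,fx=2.6,fy=2.6),alpha=1.5))
E
```

```text
time: 13.5
tool_pos: [0.5309, 0.1241, 0.1856]
tcp_rot: [[-0.904, -0.158, -0.398], [-0.04, 0.957, -0.288], [0.427, -0.245, -0.871]]
contact_force: [0.9, 0.2, -5.5]
finger_gap: 0.335
13.5 q [0.321, 0.812, 0.761, 2.014, -0.148, -1.318] p [0.5309, 0.1241, 0.1856] gap 0.335 F [0.9, 0.2, -5.5]
[[-0.904, -0.158, -0.398], [-0.04, 0.957, -0.288], [0.427, -0.245, -0.871]]
```

View pics/side5c.png

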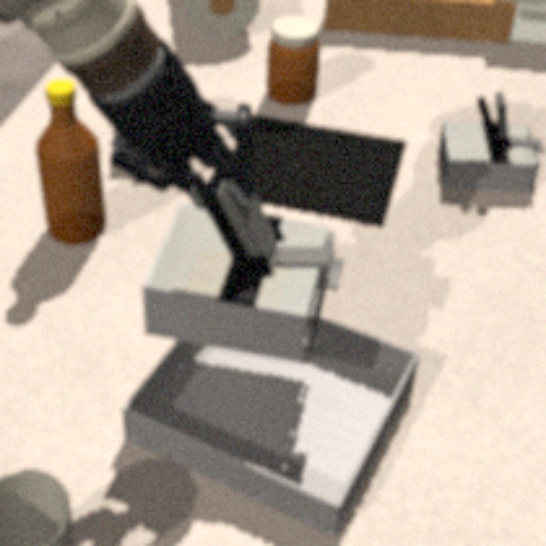

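View pics/top5c.png

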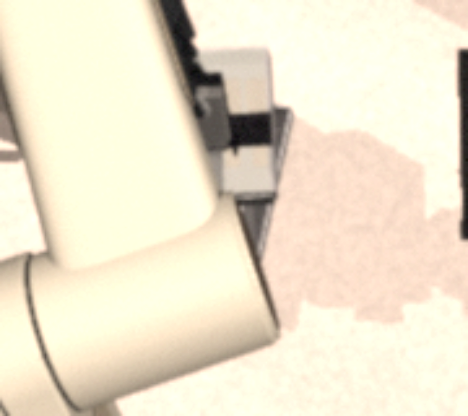

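```bash
python3 -m inch '[{"tx":0,"ty":0,"tz":0,"roll":4,"grip":10},{"tx":0,"ty":0,"tz":0,"roll":9,"grip":10},{"tx":0,"ty":0,"tz":0,"roll":14,"grip":10},{"tx":0,"ty":0,"tz":0,"roll":20,"grip":10},{"tx":0,"ty":0,"tz":0,"roll":26,"grip":10},{"tx":0,"ty":0,"tz":0,"roll":32,"grip":10},{"tx":0,"ty":0,"tz":0,"roll":38,"grip":10},{"tx":0,"ty":0,"tz":0,"roll":44,"grip":10},{"tx":0,"ty":0,"tz":0,"roll":48,"grip":10},{"tx":0,"ty":0,"tz":0,"roll":50,"grip":10}]'
cat > sh.py <<'E'
from plan import *
import sys
k=sys.argv[1]; show(); snap(k)
for n,(y0,y1,x0,x1) in(("side",(120,330,220,430)),("top",(150,310,190,370))):
    a=cv2.imread(f"pics/{n}{k}.png")[y0:y1,x0:x1]; cv2.imwrite(f"pics/{n}{k}c.png",cv2.convertScaleAbs(cv2.resize(a,None,fx=2.8,fy=2.8),alpha=1.5))
E
python3 sh.py 6
```

```text
time: 14.6
tool_pos: [0.5315, 0.1187, 0.1877]
tcp_rot: [[-0.696, 0.597, -0.399], [0.713, 0.64, -0.287], [0.084, -0.484, -0.871]]
contact_force: [-0.7, 0.9, -4.7]
finger_gap: 0.335
14.6 q [0.313, 0.808, 0.759, 2.014, -0.151, -0.445] p [0.5315, 0.1187, 0.1877] gap 0.335 F [-0.7, 0.9, -4.7]
[[-0.696, 0.597, -0.399], [0.713, 0.64, -0.287], [0.084, -0.484, -0.871]]
```

View pics/side6c.png

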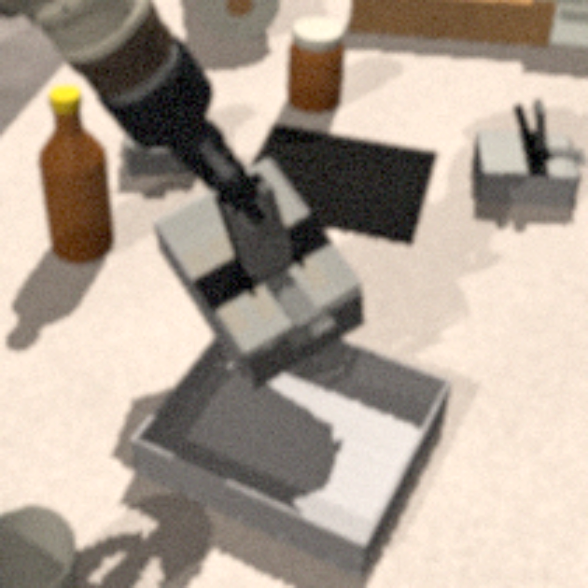

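```bash
python3 -m inch '[{"tx":0,"ty":0,"tz":0,"roll":4,"grip":10},{"tx":0,"ty":0,"tz":0,"roll":8,"grip":10},{"tx":0,"ty":0,"tz":0,"roll":12,"grip":10},{"tx":0,"ty":0,"tz":0,"roll":16,"grip":10},{"tx":0,"ty":0,"tz":0,"roll":20,"grip":10},{"tx":0,"ty":0,"tz":0,"roll":24,"grip":10},{"tx":0,"ty":0,"tz":0,"roll":28,"grip":10},{"tx":0,"ty":0,"tz":0,"roll":32,"grip":10},{"tx":0,"ty":0,"tz":0,"roll":36,"grip":10},{"tx":0,"ty":0,"tz":0,"roll":40,"grip":10}]'; python3 sh.py 7
```

```text
time: 15.7
tool_pos: [0.5315, 0.1196, 0.1879]
tcp_rot: [[-0.151, 0.905, -0.398], [0.957, 0.033, -0.287], [-0.246, -0.424, -0.871]]
contact_force: [0.0, 0.0, -4.7]
finger_gap: 0.338
15.7 q [0.314, 0.808, 0.76, 2.015, -0.15, 0.254] p [0.5315, 0.1196, 0.1879] gap 0.338 F [0.0, 0.0, -4.7]
[[-0.151, 0.905, -0.398], [0.957, 0.033, -0.287], [-0.246, -0.424, -0.871]]
```

View pics/side7c.png

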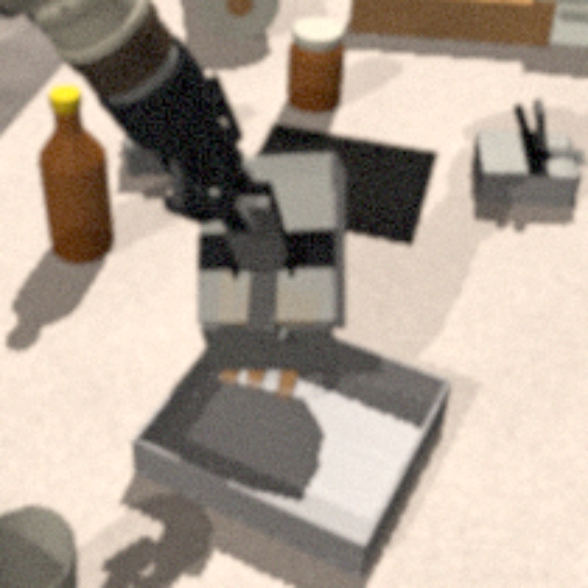

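View pics/top7c.png

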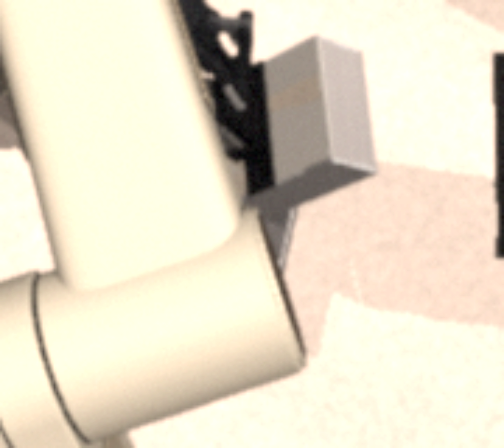

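```bash
python3 -m inch '[{"tx":0,"ty":0,"tz":0,"roll":4,"grip":10},{"tx":0,"ty":0,"tz":0,"roll":8,"grip":10},{"tx":0,"ty":0,"tz":0,"roll":12,"grip":10},{"tx":0,"ty":0,"tz":0,"roll":16,"grip":10},{"tx":0,"ty":0,"tz":0,"roll":20,"grip":10},{"tx":0,"ty":0,"tz":0,"roll":20,"grip":10},{"tx":0,"ty":0,"tz":0,"roll":20,"grip":10}]'; python3 sh.py 8
```

```text
time: 16.5
tool_pos: [0.5315, 0.1204, 0.1881]
tcp_rot: [[0.163, 0.903, -0.397], [0.913, -0.291, -0.287], [-0.375, -0.316, -0.872]]
contact_force: [-0.6, 0.2, -3.5]
finger_gap: 0.337
16.5 q [0.315, 0.808, 0.761, 2.015, -0.15, 0.598] p [0.5315, 0.1204, 0.1881] gap 0.337 F [-0.6, 0.2, -3.5]
[[0.163, 0.903, -0.397], [0.913, -0.291, -0.287], [-0.375, -0.316, -0.872]]
```

View pics/side8c.png

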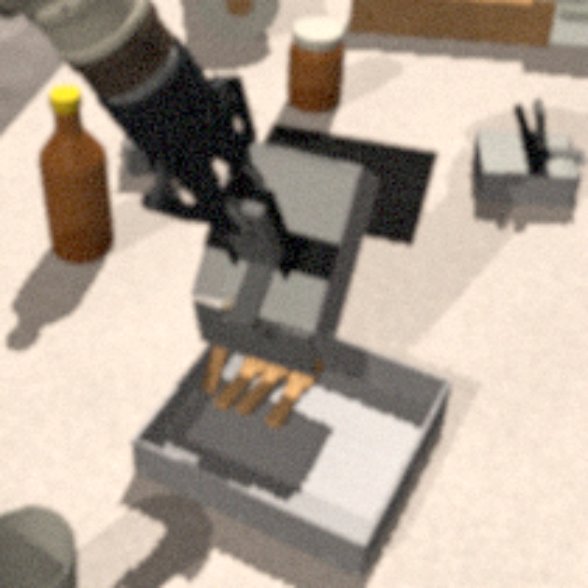

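Run:
```python
from plan import *
c0=np.array([.483,.175,0]); a=np.radians(-12); Rp=Ro.from_euler('z',a).as_matrix()
for u,v in((280,420),(250,410),(228,402),(212,388)):
    X=onplane("side",220+u/2.8,120+v/2.8,.012); print(X.round(3),"pan",(Rp.T@(X-c0)).round(3))
R0,p0,q=st()
for d in ([-.0,-.03,.035],[0,-.0,.04]): print((R0.T@np.array(d)).round(4), ik(p0+d,R0,q)[1].round(3))
```

```text
[0.501 0.169 0.012] pan [ 0.019 -0.002  0.012]
[0.531 0.165 0.012] pan [0.049 0.    0.012]
[0.553 0.162 0.012] pan [0.071 0.002 0.012]
[0.573 0.15  0.012] pan [ 0.093 -0.006  0.012]
[-0.0405 -0.0023 -0.0219] [-0. -0. -0. -0.  0.  0.]
[-0.015  -0.0126 -0.0349] [-0. -0. -0. -0.  0.  0.]
```

Run:
```python
from plan import *
R0,p0,q=st()
for d in ([-.015,.02,.0],[-.015,.02,.05]): print((R0.T@np.array(d)).round(4), [x.round(3) for x in ik(p0+d,R0,q)])
```

```text
[ 0.0158 -0.0194  0.0002] [array([ 0.35 ,  0.784,  0.716,  1.999, -0.134,  0.63 ]), array([-0., -0., -0.,  0., -0.,  0.])]
[-0.003  -0.0352 -0.0434] [array([ 0.35 ,  0.786,  0.848,  2.129, -0.134,  0.63 ]), array([-0., -0., -0., -0.,  0.,  0.])]
```

```bash
python3 -m inch '[{"tx":0.005,"ty":-0.006,"tz":0,"roll":0,"grip":10},{"tx":0.011,"ty":-0.013,"tz":0,"roll":0,"grip":10},{"tx":0.016,"ty":-0.019,"tz":0,"roll":0,"grip":10},{"tx":0.012,"ty":-0.022,"tz":-0.008,"roll":0,"grip":10},{"tx":0.009,"ty":-0.025,"tz":-0.016,"roll":0,"grip":10},{"tx":0.005,"ty":-0.028,"tz":-0.024,"roll":0,"grip":10},{"tx":0.002,"ty":-0.031,"tz":-0.032,"roll":0,"grip":10},{"tx":-0.001,"ty":-0.0335,"tz":-0.039,"roll":0,"grip":10},{"tx":-0.001,"ty":-0.0335,"tz":-0.039,"roll":0,"grip":10}]'; python3 sh.py 9
```

```text
time: 17.5
tool_pos: [0.5172, 0.141, 0.2346]
tcp_rot: [[0.166, 0.904, -0.395], [0.912, -0.293, -0.286], [-0.374, -0.313, -0.873]]
contact_force: [0.3, -0.3, -4.2]
finger_gap: 0.336
17.5 q [0.35, 0.789, 0.844, 2.119, -0.134, 0.632] p [0.5172, 0.141, 0.2346] gap 0.336 F [0.3, -0.3, -4.2]
[[0.166, 0.904, -0.395], [0.912, -0.293, -0.286], [-0.374, -0.313, -0.873]]
```

View pics/side9c.png

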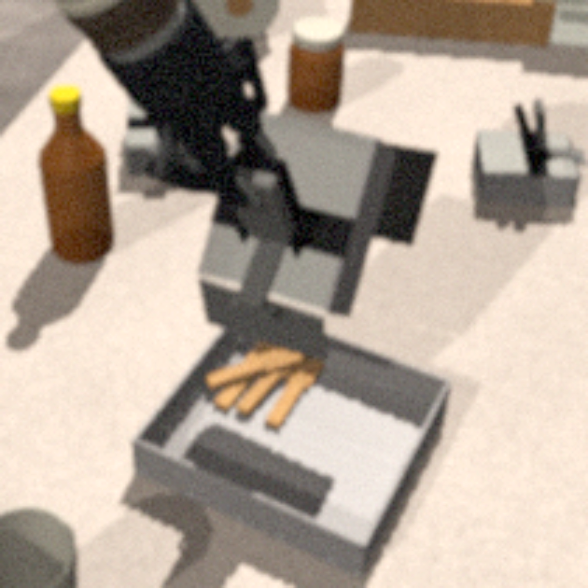

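```bash
python3 -m inch '[{"tx":0,"ty":0,"tz":0,"roll":-5,"grip":10},{"tx":0,"ty":0,"tz":0,"roll":-13,"grip":10},{"tx":0,"ty":0,"tz":0,"roll":-21,"grip":10},{"tx":0,"ty":0,"tz":0,"roll":-29,"grip":10},{"tx":0,"ty":0,"tz":0,"roll":-37,"grip":10},{"tx":0,"ty":0,"tz":0,"roll":-45,"grip":10},{"tx":0,"ty":0,"tz":0,"roll":-53,"grip":10},{"tx":0,"ty":0,"tz":0,"roll":-61,"grip":10},{"tx":0,"ty":0,"tz":0,"roll":-69,"grip":10},{"tx":0,"ty":0,"tz":0,"roll":-77,"grip":10}]'; python3 sh.py 10;  python3 - <<'E'
from plan import *
R0,p0,q=st()
print("roll",np.degrees(np.arctan2(-pin@R0[:,1],-pin@R0[:,0])),"err",np.degrees(np.arcsin(pin@R0[:,2])))
E
```

```text
time: 18.6
tool_pos: [0.5163, 0.1408, 0.2324]
tcp_rot: [[-0.844, 0.359, -0.399], [0.486, 0.825, -0.287], [0.226, -0.436, -0.871]]
contact_force: [0.2, -0.5, -3.1]
finger_gap: 0.336
18.6 q [0.35, 0.79, 0.84, 2.117, -0.134, -0.718] p [0.5163, 0.1408, 0.2324] gap 0.336 F [0.2, -0.5, -3.1]
[[-0.844, 0.359, -0.399], [0.486, 0.825, -0.287], [0.226, -0.436, -0.871]]
roll -33.05696457276768 err -0.20788350070503978
```

View pics/side10c.png

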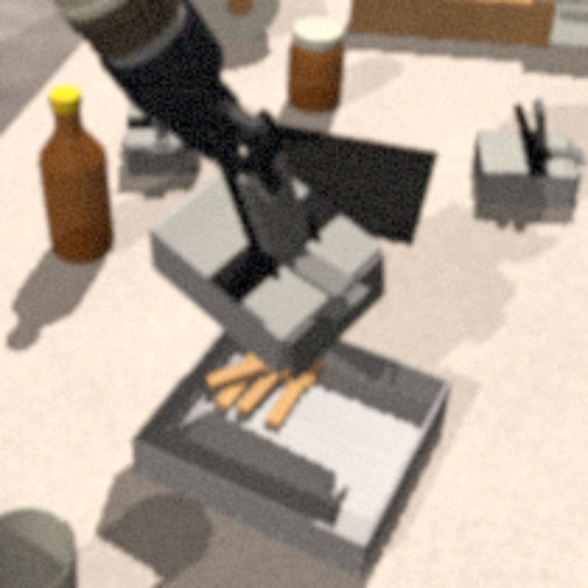

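```bash
python3 -m inch '[{"tx":-0.01,"ty":-0.014,"tz":0.007,"roll":-4,"grip":10},{"tx":-0.03,"ty":-0.042,"tz":0.021,"roll":-8,"grip":10},{"tx":-0.053,"ty":-0.076,"tz":0.038,"roll":-12,"grip":10},{"tx":-0.077,"ty":-0.11,"tz":0.054,"roll":-17,"grip":10},{"tx":-0.101,"ty":-0.144,"tz":0.071,"roll":-22,"grip":10},{"tx":-0.125,"ty":-0.178,"tz":0.088,"roll":-26,"grip":10},{"tx":-0.149,"ty":-0.212,"tz":0.105,"roll":-30,"grip":10},{"tx":-0.172,"ty":-0.245,"tz":0.121,"roll":-33,"grip":10},{"tx":-0.188,"ty":-0.268,"tz":0.133,"roll":-33,"grip":10},{"tx":-0.198,"ty":-0.282,"tz":0.14,"roll":-33,"grip":10}]'; python3 -m inch '[{"tx":0,"ty":0,"tz":0,"roll":0,"grip":10},{"tx":0,"ty":0,"tz":0,"roll":0,"grip":10}]' >/dev/null; python3 sh.py 11;  python3 - <<'E'
from plan import *
R0,p0,q=st()
print("roll",np.degrees(np.arctan2(-pin@R0[:,1],-pin@R0[:,0])),"err",np.degrees(np.arcsin(pin@R0[:,2])))
a=cv2.imread("pics/side11.png")[80:220,270:430]
g_=lambda i:cv2.LUT(i,(255*(np.arange(256)/200.).clip(0,1)**.6).astype(np.uint8))
cv2.imwrite("pics/side11d.png",g_(cv2.resize(a,None,fx=4,fy=4,interpolation=cv2.INTER_LANCZOS4)))
print(p0,(R0.T@(np.array([.5275,-.2288,.104])-p0)).round(4))
E
```

```text
time: 19.7
tool_pos: [0.5239, -0.2308, 0.1893]
tcp_rot: [[-0.905, -0.148, -0.4], [-0.031, 0.958, -0.285], [0.425, -0.246, -0.871]]
contact_force: [-0.0, 0.6, -3.3]
finger_gap: 0.338
19.9 q [-0.197, 0.703, 0.583, 1.817, -0.366, -1.799] p [0.5248, -0.2278, 0.1897] gap 0.336 F [-0.6, 0.8, -3.9]
[[-0.905, -0.152, -0.398], [-0.035, 0.958, -0.285], [0.425, -0.244, -0.872]]
roll 0.005857493649076733 err -0.10641878979791816
[ 0.52537763 -0.22693178  0.19010764] [-0.0384  0.0189  0.0748]
```

View pics/side11d.png

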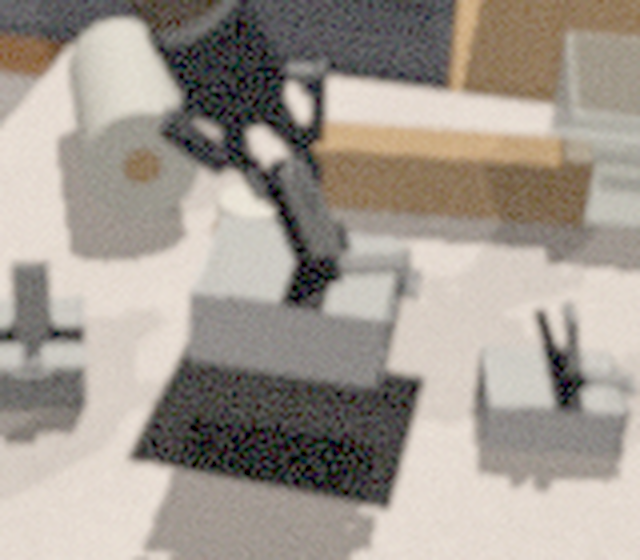

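View pics/side11c.png

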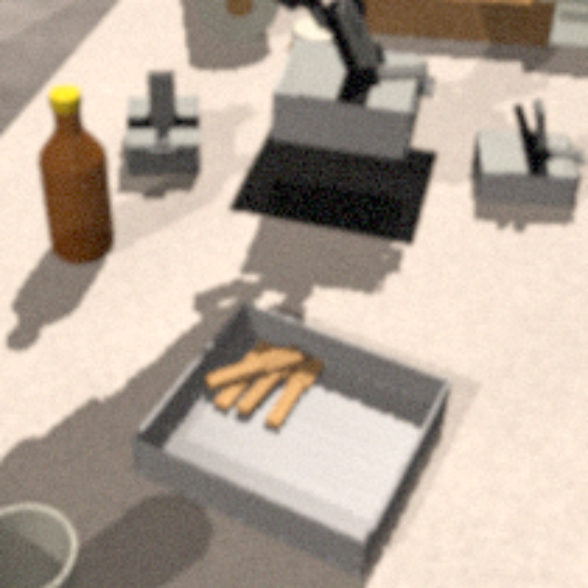

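All four spreaders lie in the pan, and the caddy is level above its mat. Lowering it now, slowly at the end.

```bash
python3 -m inch '[{"tx":-0.005,"ty":0.002,"tz":0.009,"roll":0,"grip":10},{"tx":-0.011,"ty":0.005,"tz":0.021,"roll":0,"grip":10},{"tx":-0.017,"ty":0.008,"tz":0.033,"roll":0,"grip":10},{"tx":-0.023,"ty":0.011,"tz":0.045,"roll":0,"grip":10},{"tx":-0.029,"ty":0.014,"tz":0.057,"roll":0,"grip":10},{"tx":-0.034,"ty":0.017,"tz":0.067,"roll":0,"grip":10},{"tx":-0.037,"ty":0.0185,"tz":0.073,"roll":0,"grip":10},{"tx":-0.038,"ty":0.019,"tz":0.075,"roll":0,"grip":10},{"tx":-0.038,"ty":0.019,"tz":0.075,"roll":0,"grip":10}]'
python3 - <<'E'
from plan import *
show()
R0,p0,q=st(); print((R0.T@[0,0,-.006]).round(4))
E
```

```text
time: 20.9
tool_pos: [0.5267, -0.2302, 0.1038]
tcp_rot: [[-0.905, -0.154, -0.397], [-0.037, 0.957, -0.287], [0.425, -0.245, -0.872]]
contact_force: [-0.2, 0.7, -3.7]
finger_gap: 0.337
20.9 q [-0.199, 0.746, 0.439, 1.628, -0.368, -1.803] p [0.5267, -0.2302, 0.1038] gap 0.337 F [-0.2, 0.7, -3.7]
[[-0.905, -0.154, -0.397], [-0.037, 0.957, -0.287], [0.425, -0.245, -0.872]]
[-0.0025  0.0015  0.0052]
```

```bash
python3 -m inch '[{"tx":-0.0004,"ty":0.0002,"tz":0.0009,"roll":0,"grip":10},{"tx":-0.0008,"ty":0.0004,"tz":0.0018,"roll":0,"grip":10},{"tx":-0.0013,"ty":0.0008,"tz":0.0026,"roll":0,"grip":10},{"tx":-0.0017,"ty":0.001,"tz":0.0035,"roll":0,"grip":10},{"tx":-0.0017,"ty":0.001,"tz":0.0035,"roll":0,"grip":10}]'; python3 -m inch '[{"tx":-0.0002,"ty":0.0001,"tz":0.0005,"roll":0,"grip":10},{"tx":-0.0004,"ty":0.0002,"tz":0.0009,"roll":0,"grip":10},{"tx":-0.0004,"ty":0.0002,"tz":0.0009,"roll":0,"grip":10}]'
```

```text
time: 21.4
tool_pos: [0.5267, -0.2302, 0.0999]
tcp_rot: [[-0.905, -0.154, -0.397], [-0.037, 0.957, -0.287], [0.424, -0.245, -0.872]]
contact_force: [0.1, -0.4, -3.4]
finger_gap: 0.342
time: 21.7
tool_pos: [0.5268, -0.2303, 0.099]
tcp_rot: [[-0.905, -0.154, -0.397], [-0.037, 0.957, -0.287], [0.424, -0.245, -0.872]]
contact_force: [-0.3, -0.8, -3.0]
finger_gap: 0.338
```

```bash
for i in 1 2 3; do python3 -m inch '[{"tx":-0.0002,"ty":0.0001,"tz":0.0004,"roll":0,"grip":10},{"tx":-0.0004,"ty":0.0002,"tz":0.0009,"roll":0,"grip":10},{"tx":-0.0004,"ty":0.0002,"tz":0.0009,"roll":0,"grip":10}]' | grep -E "pos|force"; done
```

```text
tool_pos: [0.5271, -0.2306, 0.0988]
contact_force: [0.9, -0.1, 1.5]
tool_pos: [0.5273, -0.2307, 0.0986]
contact_force: [1.8, -0.4, 5.9]
tool_pos: [0.5275, -0.2307, 0.0984]
contact_force: [3.3, 1.4, 9.9]
```

```bash
python3 -m inch '[{"tx":0.0004,"ty":-0.0002,"tz":-0.001,"roll":0,"grip":10},{"tx":0.0004,"ty":-0.0002,"tz":-0.001,"roll":0,"grip":38},{"tx":0.0004,"ty":-0.0002,"tz":-0.001,"roll":0,"grip":45},{"tx":0.0004,"ty":-0.0002,"tz":-0.001,"roll":0,"grip":55},{"tx":0.0004,"ty":-0.0002,"tz":-0.001,"roll":0,"grip":70},{"tx":0.0004,"ty":-0.0002,"tz":-0.001,"roll":0,"grip":100},{"tx":0.0004,"ty":-0.0002,"tz":-0.001,"roll":0,"grip":100},{"tx":0.0004,"ty":-0.0002,"tz":-0.001,"roll":0,"grip":100}]'
python3 - <<'E'
from plan import *
show(); snap("12")
a=cv2.imread("pics/side12.png")[100:200,290:400]
g_=lambda i:cv2.LUT(i,(255*(np.arange(256)/200.).clip(0,1)**.6).astype(np.uint8))
cv2.imwrite("pics/side12c.png",g_(cv2.resize(a,None,fx=6,fy=6,interpolation=cv2.INTER_LANCZOS4)))
E
```

```text
time: 23.4
tool_pos: [0.5271, -0.2301, 0.0967]
tcp_rot: [[-0.905, -0.154, -0.397], [-0.037, 0.957, -0.287], [0.424, -0.245, -0.872]]
contact_force: [0.1, -0.2, -0.2]
finger_gap: 1.001
23.4 q [-0.199, 0.75, 0.429, 1.613, -0.368, -1.804] p [0.5271, -0.2301, 0.0967] gap 1.001 F [0.1, -0.2, -0.2]
[[-0.905, -0.154, -0.397], [-0.037, 0.957, -0.287], [0.424, -0.245, -0.872]]
```

View pics/side12c.png

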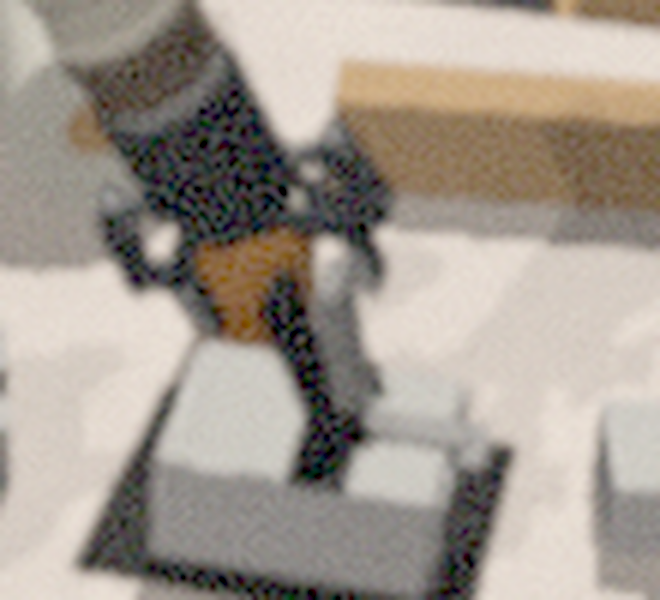

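The lever has sprung free. Retreating along the tool axis.

```bash
python3 -m inch '[{"tx":0,"ty":0,"tz":-0.01,"roll":0,"grip":100},{"tx":0,"ty":0,"tz":-0.025,"roll":0,"grip":100},{"tx":0,"ty":0,"tz":-0.045,"roll":0,"grip":100},{"tx":0,"ty":0,"tz":-0.07,"roll":0,"grip":100},{"tx":0,"ty":0,"tz":-0.095,"roll":0,"grip":100},{"tx":0,"ty":0.03,"tz":-0.12,"roll":0,"grip":100},{"tx":0,"ty":0.07,"tz":-0.13,"roll":0,"grip":100},{"tx":0.02,"ty":0.11,"tz":-0.14,"roll":0,"grip":100},{"tx":0.04,"ty":0.15,"tz":-0.14,"roll":0,"grip":100},{"tx":0.04,"ty":0.15,"tz":-0.14,"roll":0,"grip":100}]'
python3 - <<'E'
from plan import *
show(); snap("13")
g_=lambda i:cv2.LUT(i,(255*(np.arange(256)/200.).clip(0,1)**.7).astype(np.uint8))
a=cv2.imread("pics/side13.png")[100:330,205:445]
cv2.imwrite("pics/side13c.png",g_(cv2.resize(a,None,fx=2.6,fy=2.6,interpolation=cv2.INTER_LANCZOS4)))
a=cv2.imread("pics/top13.png")[80:310,150:490]
cv2.imwrite("pics/top13c.png",g_(cv2.resize(a,None,fx=2.3,fy=2.3,interpolation=cv2.INTER_LANCZOS4)))
E
```

```text
time: 24.5
tool_pos: [0.5209, -0.0432, 0.2003]
tcp_rot: [[-0.904, -0.16, -0.397], [-0.043, 0.957, -0.288], [0.426, -0.243, -0.871]]
contact_force: [0.4, -1.0, 1.0]
finger_gap: 1.002
24.5 q [0.082, 0.683, 0.566, 1.902, -0.257, -1.539] p [0.5209, -0.0432, 0.2003] gap 1.002 F [0.4, -1.0, 1.0]
[[-0.904, -0.16, -0.397], [-0.043, 0.957, -0.288], [0.426, -0.243, -0.871]]
```

View pics/side13c.png

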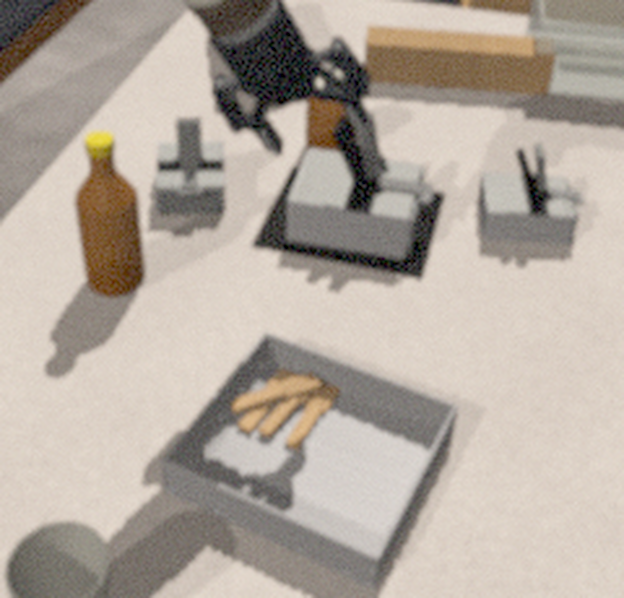

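View pics/top13c.png

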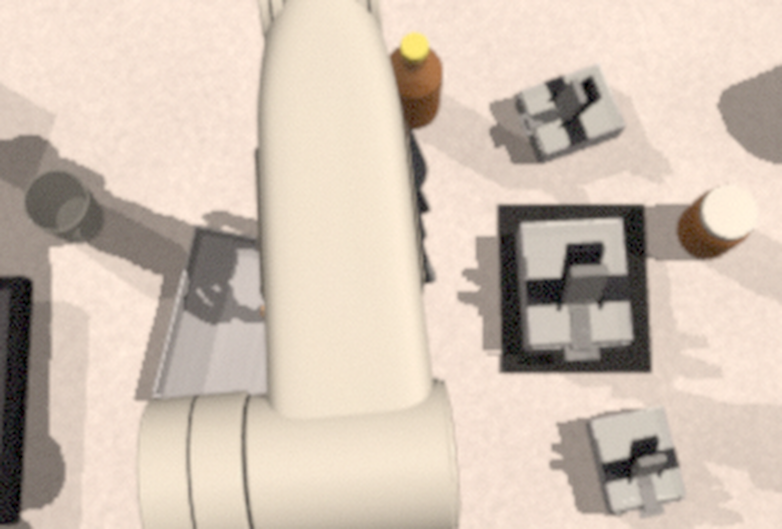

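```bash
python3 -m inch '[{"tx":0.03,"ty":-0.008,"tz":0,"roll":0,"grip":100},{"tx":0.07,"ty":-0.02,"tz":0,"roll":0,"grip":100},{"tx":0.115,"ty":-0.031,"tz":0,"roll":0,"grip":100},{"tx":0.16,"ty":-0.043,"tz":0,"roll":0,"grip":100},{"tx":0.199,"ty":-0.054,"tz":0,"roll":0,"grip":100},{"tx":0.22,"ty":-0.09,"tz":0.02,"roll":0,"grip":100},{"tx":0.24,"ty":-0.125,"tz":0.04,"roll":0,"grip":100},{"tx":0.26,"ty":-0.16,"tz":0.058,"roll":0,"grip":100},{"tx":0.28,"ty":-0.195,"tz":0.077,"roll":0,"grip":100},{"tx":0.298,"ty":-0.23,"tz":0.095,"roll":0,"grip":100}]' | head -2; python3 -m inch '[{"tx":0,"ty":0,"tz":0,"roll":0,"grip":100},{"tx":0,"ty":0,"tz":0,"roll":0,"grip":100}]' | head -2;python3 - <<'E'
from plan import *
snap("14")
g_=lambda i:cv2.LUT(i,(255*(np.arange(256)/200.).clip(0,1)**.7).astype(np.uint8))
a=cv2.imread("pics/top14.png")[80:310,150:490]
cv2.imwrite("pics/top14c.png",g_(cv2.resize(a,None,fx=2.3,fy=2.3,interpolation=cv2.INTER_LANCZOS4)))
a=cv2.imread("pics/side14.png")[100:260,220:430]
cv2.imwrite("pics/side14c.png",g_(cv2.resize(a,None,fx=3.7,fy=3.7,interpolation=cv2.INTER_LANCZOS4)))
d=cv2.absdiff(cv2.imread("pics/top14.png"),cv2.imread("pics/top0.png")).max(2)
for n,(y,x) in {"oil":(117,330),"cup":(170,178),"jar":(176,462)}.items(): print(n,(d[y-22:y+22,x-20:x+20]>50).sum())
E
```

```text
time: 25.6
tool_pos: [0.25, -0.309, 0.3003]
time: 25.8
tool_pos: [0.2503, -0.3078, 0.2999]
oil 0
cup 0
jar 301
```

View pics/top14c.png

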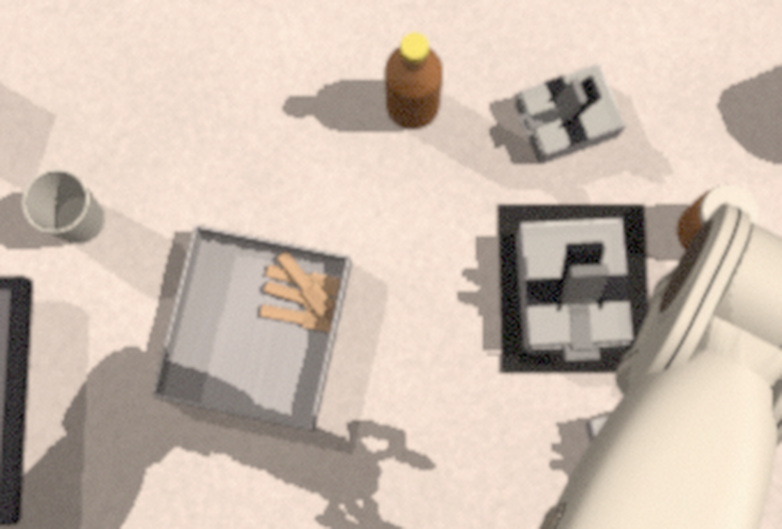

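View pics/side14c.png

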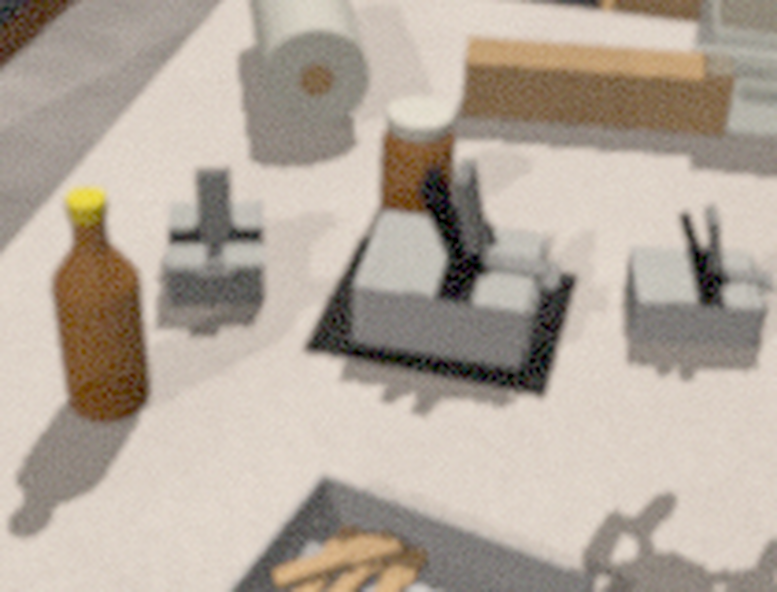

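```bash
python3 -c "
from h import *; show(); print(bot.finish_job())"
```

```text
25.9 q [-0.499, 0.148, 0.034, 1.694, -0.457, -2.115] p [0.2514, -0.3066, 0.2995] gap 0.999 F [-0.3, 0.6, 0.2]
[[-0.905, -0.153, -0.397], [-0.036, 0.957, -0.287], [0.424, -0.245, -0.872]]
the job is handed in; nothing more can be done
None
```

I refilled the pan and handed the job in at 25.9 s. All four spreaders lie in the pan, and the caddy is back upright on its mat with nothing touching it.

- **Method:** The moves only allow roll about the tool's axis, so I pushed the arm past its reach limit to lean the tool along the raked handle. I then squeezed the handle at 45 N and carried the caddy over the pan. A roll of about 110° tipped it to about 48°, by my kinematics.
- **Set-down:** I lowered it until the wrist force rose about 13 N, well under the 60 N limit, then let go and backed away.
- **Last checks:**
  - The spreaders are inside the walls in both views, with one lying across the others.
  - The caddy, lever and flap end look as they did at the start.
  - The bottle and cup show no pixel change from the start.
- **Disagreements:**
  - The pixel check on the jar failed, but only because the arm hid it in that picture; the picture just before and the final side view show it in place.
  - The open fingertips looked about 30 mm farther back than the tool model predicts. I gripped 12 mm deeper to allow for this, and the hold was firm.
- **Not measured:** I judged the flap and lever angles from pictures only.

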